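# Clear the weld fixture kit into its tray

## Task

Use the drift to push the stuck brass plug right out of the far end of the fixture's sleeve onto the landing there, then put the kit away in the grey tray: the drift flat in the long trough, the plug lying in the square pocket, the round-headed pin standing on its head in the round pocket, and the collar over the post, flat on the tray. Leave the look-alikes where they are: the solid disc without a hole, the square-headed pin and the longer brass bar.

Things in the scene. Friction and masses are not known exactly. Their poses are not given: they have to be found in the camera images.
- drift: Loose push rod, 0.24 kg, lying on the table: black handle block 50 long, 24 wide, 36 mm high; steel rod 12 mm thick, 95 long out of its front. Origin: mid-length (145 mm overall) at underside level. x points to the rod's tip (x = 72.5 mm); handle centre at x = -47.5; rod axis 18 mm above the underside; centre of mass at x = -37, so hold the handle near its front.
- plug: Loose solid brass plug, 40 mm long (x), 26 x 26 mm square, 0.22 kg, origin at its centre. Starts inside the fixture's sleeve, out of reach of fingers, its centre 31 to 45 mm before the exit, seen through the slot in the sleeve's top; a sprung shoe in the +y wall grips it: about 7 to 15 N to slide it. Once passed, the shoe stands 3 mm into the bore.
- fixture: Fixed grey stand, origin under its centre at table level. On top a square sleeve (bore 28 mm, 38 outside) along x: entry x = -70, exit x = 0 mm; bore floor 56, axis 70, top 89 mm above the table; 14 mm slot in its top. Push towards +x (roughly away from the robot). Past the exit the bore floor goes on as an open landing 38 mm wide to a 16 mm high lip at x = 75. Foot 160 x 80 mm.
- caddy: Fixed grey tray, 160 (x) by 210 (y) by 14 mm high, origin under its centre, x roughly away from the robot. Pockets with floors 5 mm above the table: trough 46 (x) by 172 (y) at (48, 0) mm for the drift, along y, either way round; square 54 x 54 at (-45, -70) for the plug; round, 56 across, at (-45, 0) for the pin. At (-45, 70) a 12 mm thick steel post, top 34 mm above the table, for the collar.
- collar: Loose round steel collar, outer diameter 50 mm, with a through hole of 30 mm diameter, 34 mm high, about 0.33 kg, lying flat, hole upright. Origin at the centre of its underside. Belongs on the post.
- pin: Loose steel pin standing upside down on its ROUND head: head 36 mm diameter and 12 mm high at the bottom, shank 16 mm diameter rising to 54 mm, about 0.16 kg. Origin at the centre of its underside, z up the shank. Belongs in the round pocket.
- blank: Look-alike, to be left alone: solid steel disc without a hole, 50 mm diameter, 34 mm high. Origin at the centre of its underside.
- square_pin: Look-alike, to be left alone: steel pin like the other but standing on a SQUARE head 34 x 34 x 12 mm; shank 16 mm diameter up to 54 mm. Origin at the centre of its underside.
- bar: Look-alike, to be left alone: longer brass bar lying on the table, 66 mm (its x) by 26 x 26 mm. Origin at the centre of its underside.
Mind the look-alikes: they are no part of the job. Leave any turquoise look-alike of the plug alone.

How it is judged (in metres and radians):
On the way, in this order (a step that is already met when the one before it is completed fails the run):
1. the drift pushes the plug along inside the sleeve (contact force between drift and plug above 0.5 N and x of plug in the frame of fixture between -0.027 and 0.02 m and y of plug in the frame of fixture between -0.01 and 0.01 m and z of plug in the frame of fixture between 0.06 and 0.08 m), for 0.05 s.
2. the whole plug is out of the sleeve's far end, on the landing (x of plug in the frame of fixture between 0.0205 and 0.07 m and y of plug in the frame of fixture between -0.025 and 0.025 m and z of plug in the frame of fixture between 0.06 and 0.085 m), for 0.2 s.
At the end, for the whole second after the job is handed in: Drift flat in the trough (18 mm, 0.2 rad), plug lying in the square pocket (18 mm), round-headed pin upright on its head in the round pocket (16 mm), collar flat on the board over the post (13 mm), all down on their floors and at rest; each look-alike within 30 mm of its start (x of drift in the frame of caddy between 0.03 and 0.066 m and y of drift in the frame of caddy between -0.018 and 0.018 m and z of drift in the frame of caddy between 0 and 0.01 m and angle between the x axis of drift and the y axis of caddy, either way round below 0.2 rad and angle between the z axis of drift and the z axis of caddy, either way round below 0.15 rad and x of plug in the frame of caddy between -0.063 and -0.027 m and y of plug in the frame of caddy between -0.088 and -0.052 m and z of plug in the frame of caddy between 0.012 and 0.0225 m and x of pin in the frame of caddy between -0.061 and -0.029 m and y of pin in the frame of caddy between -0.016 and 0.016 m and z of pin in the frame of caddy between 0 and 0.01 m and angle between each of pin, collar's own z axis and vertical below 0.15 rad and x of collar in the frame of caddy between -0.058 and -0.032 m and y of collar in the frame of caddy between 0.057 and 0.083 m and z of collar in the frame of caddy between 0.008 and 0.019 m and linear speed of each of drift, plug, pin, collar below 0.02 m/s and distance of each of blank, square_pin, bar from where it was at the start of the episode below 0.03 m); the robot touches nothing.
It fails at once if a look-alike is moved by more than 30 mm (distance of any of blank, square_pin, bar from where it was at the start of the episode above 0.03 m).
It also fails if it takes over 118 s, if anything falls off the work surface, if the arm or the gripper's body presses on something with over 40 N, if the wrist force passes 120 N, or if a joint passes its speed limit or range.

## Robot

A 6-joint arm with a two-finger parallel gripper is mounted at the origin on the work surface. World frame = base frame: x ahead of the robot, y to its left, z up, the work surface at z = 0. Lengths are in m, angles in degrees, forces in N, time in s.
With the tool pointing down it reaches from about 0.25 to 0.725 m from the base axis. Payload 9.7 kg.
Tool frame: the origin (TCP) lies midway between the tips of the shut fingers; the grasp point (between the pads) lies 19 mm behind it (bot.hold_point_z is the distance from the TCP to the grasp point, in m); z points along the fingers, y is the line along which they close (so a half turn about z gives the same grasp; the last joint's range is limited). The gripper opens to 85 mm and grips with 20 to 120 N. Pads are 22 mm wide; open, the fingers measure 114 mm over their backs; the gripper's body (76 mm by 85 mm) begins 54 mm behind the grasp point. The pads swing forward as they close: fully open they stand 13 mm farther back than shut.
Start: joints at [-72.365, 4.979, 10.078, 95.1, 0, 90], TCP at [0.167, -0.524, 0.198] pointing down, gripper open.
Joint ranges: [-179.16, 179.16], [-48.56, 103.87], [-65.8, 70.77], [-126.05, 130.52], [-82.76, 87.17], [-180, 180]. Speed limits (degrees/s): [127.2, 127.2, 147.25, 180, 180, 180].

## Interface

Orientations are given as [roll, pitch, yaw] about the fixed x, y, z axes, in that order (R = Rz(yaw) Ry(pitch) Rx(roll)).
In Python, from workcell import bot gives the robot as it stands.
- The arm moves only by the tool play_rows, never from a script. Its argument "steps" is a list that holds one entry, the list of rows, each a list of 4 numbers: the shift along the tool's x, y, z in m, then the turn about the tool's z in rad. In form: [[[tx, ty, tz, yaw], ...]]. A call has exactly 5 rows; each row shifts and turns the commanded pose from where the row before left it, along the tool's axes as they then stand; what a row does not reach is not made up. A row lasts 1/12 s, in which the tool goes at most 41.7 mm and 7.16 degrees, less where a joint would pass 70% of its speed; a pose out of reach is approached as far as the arm can. A call is refused whole if a number of a shift passes 0.0417 or a number of a turn 0.125, either way. A call with a gripper value outside its range is refused whole. "gripper" is the finger opening in m, from 0 to 0.0854, set as the call begins (left out, the last holds). The fingers move at their own pace and stop on an object; "squeeze" is the grip in N (left out, the last holds). Time passes only in rows, so rows that do not move let the fingers close, or fill a call up. It gives the time, the measured TCP pose, the force, the opening and the grip force at its end, in the units of the state.
- bot.get_obs(): the state, without advancing time (a new reading comes with each control period).
- bot.camera(name): name is "side" or "top" or "wrist"; returns a dict with "img" (400x640x3 uint8, blue, green, red), "vfov" (degrees; the focal length in pixels is half the picture's height over the tangent of half this angle, whatever the lens; pixels are square), "cx", "cy" (the principal point, pixels), "xyz" and "attitude" of the camera in the world. Camera axes: x right, y down, z forward; pixel columns grow to the right and rows downward; lengths in m; the calibration is good to about 2 mm. A picture is of the moment at which its call begins. There is no depth.
- bot.job_done(): hands the job in; it is judged then, once.
The state is a dict: "time": time; "q": joint angles; "qd": joint speeds; "joint_efforts": joint torques, N m; "ee_pos": TCP position; "tcp_rot": TCP orientation; "wrist_force": force on the tool from outside, world axes, zero at the start; "torque": the same for the moment, N m; "opening": finger opening in m; "grasp_force": force on a finger pad.
Only numpy, scipy, OpenCV 4.12 (cv2) and the standard library are available. Lean on these libraries where they do the work, as an engineer would, in place of code of your own. Each camera call takes 0.05 s, during which the arm holds its last target. There are 200 camera calls.

## Working session

There is one attempt and no reset: what is moved stays moved. The work goes in short steps, Python scripts to look and compute and a tool call to move; the robot and the scene stay as the last step left them, time stands still between calls to the robot, and variables do not carry over. Pictures are saved under pics/ and viewed, at most 14 in all, crops included, and the job is handed in when it is done.

Besides the shell and the picture viewer there is one more tool, called as a command line: name --argument value ..., lists and objects as JSON in quotes. play_rows: Moves the arm, as the interface text tells. Its arguments: {"type":"object","properties":{"steps":{"type":"array","items":{"type":"array","items":{"type":"array","items":{"type":"number"}}}},"gripper":{"type":"number"},"squeeze":{"type":"number"}},"required":["steps"]}

```bash
mkdir -p pics; ls
cat > h.py <<'E'
import numpy as np, cv2
from scipy.spatial.transform import Rotation as R
from workcell import bot
def cam(n,save=None):
    c=bot.camera(n)
    if save: cv2.imwrite('pics/'+save,c['img'])
    return c
def rot(c):
    a=np.array(c['attitude'],float)
    return a if a.shape==(3,3) else R.from_euler('xyz',a,degrees=True).as_matrix()
def ray(c,u,v):
    f=200/np.tan(np.radians(c['vfov'])/2)
    return rot(c)@np.array([(u-c['cx'])/f,(v-c['cy'])/f,1.])
def onz(c,u,v,z):
    d=ray(c,u,v);o=np.array(c['xyz']);return o+d*(z-o[2])/d[2]
def proj(c,p):
    f=200/np.tan(np.radians(c['vfov'])/2)
    q=rot(c).T@(np.array(p)-np.array(c['xyz']));return q[:2]/q[2]*f+[c['cx'],c['cy']]
E
python3 - <<'E'
from h import *
for n in('top','side'):
    c=cam(n,n+'0.png'); print(n,{k:c[k] for k in c if k!='img'})
print(bot.get_obs(), bot.hold_point_z)
E
```

```text
pics
top {'vfov': 49.852956838133665, 'cx': 318.3949657450009, 'cy': 196.36730119327405, 'xyz': array([ 0.44978294, -0.04671562,  0.91335094]), 'attitude': array([-173.37591902,    0.23900645,  -91.54817296])}
side {'vfov': 55.08031148616569, 'cx': 315.21576886412345, 'cy': 199.56209741043529, 'xyz': array([0.19834416, 0.49606801, 0.58922229]), 'attitude': array([-128.9583269 ,    1.04887739, -147.66342517])}
{'time': 0.1, 'q': array([-7.23663694e+01,  5.00677447e+00,  1.00383032e+01,  9.50978300e+01,
        1.17561346e-03,  9.00007805e+01]), 'qd': array([ 0.04215113, -0.15932089,  0.00138363,  0.09328058,  0.04942093,
       -0.03882383]), 'joint_efforts': array([-1.38589776e-04, -5.21561480e+01,  4.65653837e+01,  1.59692491e-02,
        3.56070484e-05, -1.64053893e-05]), 'ee_pos': array([ 0.16654561, -0.52392947,  0.19745905]), 'tcp_rot': array([-1.79933699e+02, -1.17470955e-03,  1.76328488e+01]), 'wrist_force': array([ 0.65273   , -0.09230189, -0.39500869]), 'torque': array([-0.0124571 , -0.05174731, -0.02532525]), 'grasp_force': 0.0, 'opening': 0.08533680660648178} 0.0187
```

View pics/top0.png

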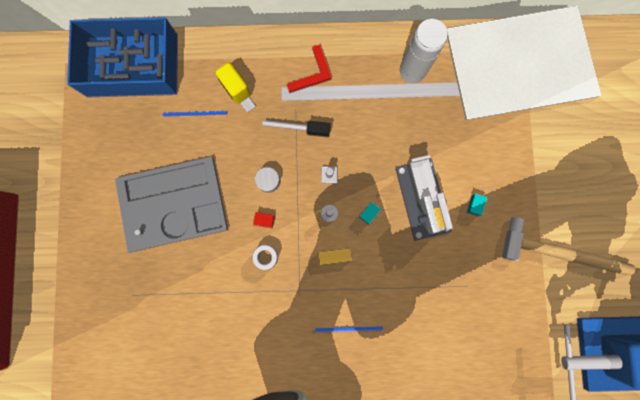

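View pics/side0.png

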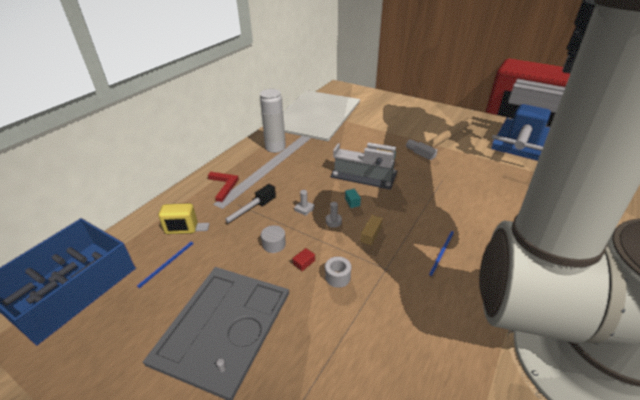

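Run:
```python
import cv2
im=cv2.imread('pics/top0.png')
cv2.imwrite('pics/crop1.png',cv2.resize(im[110:280,235:465],None,fx=3.4,fy=3.4,interpolation=cv2.INTER_CUBIC))
```

```text
(no output)
```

View pics/crop1.png

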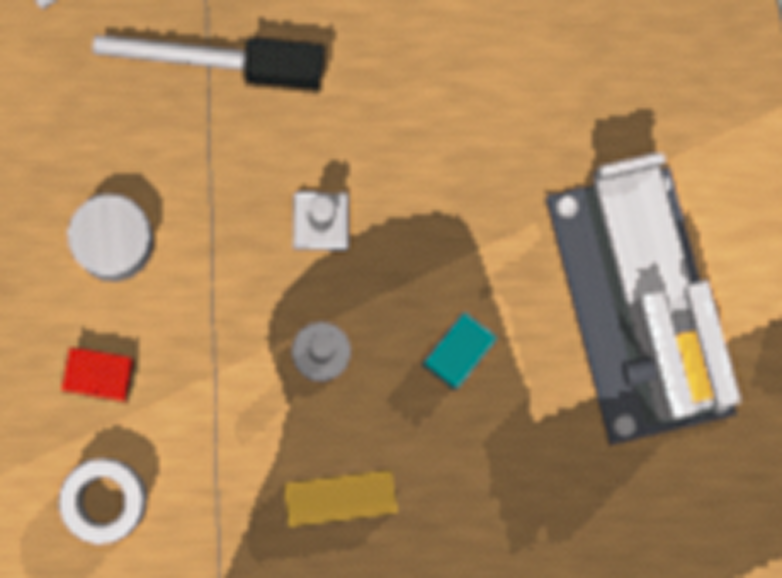

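```bash
cat > m.py <<'E'
from h import *
c=cam('top'); im=c['img']; hsv=cv2.cvtColor(im,cv2.COLOR_BGR2HSV)
def blob(roi,mask):
    x0,y0,x1,y1=roi; m=np.zeros(mask.shape,np.uint8); m[y0:y1,x0:x1]=mask[y0:y1,x0:x1]
    cs,_=cv2.findContours(m,cv2.RETR_EXTERNAL,cv2.CHAIN_APPROX_NONE)
    return max(cs,key=cv2.contourArea)
grey=((hsv[...,1]<60)&(hsv[...,2]>60)).astype(np.uint8)*255
black=(hsv[...,2]<60).astype(np.uint8)*255
tray=((hsv[...,1]<60)&(hsv[...,2]<140)).astype(np.uint8)*255
def rep(n,b,z):
    (u,v),wh,a=cv2.minAreaRect(b); p=onz(c,u,v,z)
    bx=np.array([onz(c,*q,z)[:2] for q in cv2.boxPoints(((u,v),wh,a))])
    e=bx[1]-bx[0],bx[2]-bx[1]
    print(n,np.round((u,v),1),'xy',p[:2].round(4),'edges',[(round(np.linalg.norm(k),3),round(np.degrees(np.arctan2(k[1],k[0])),1)) for k in e])
rep('handle',blob((295,110,340,145),black),.036)
rep('rod',blob((255,110,307,140),grey),.024)
rep('collar',blob((245,240,285,280),grey),.034)
rep('blank',blob((250,160,285,200),grey),.034)
rep('pin',blob((315,200,345,230),grey),.012)
rep('sqpin',blob((318,160,345,190),grey),.012)
rep('tray',blob((110,150,235,260),tray),.014)
o=np.array([235,110])
for n,q,z in [('slotR outer far',(712,283),.089),('slotR outer near',(740,403),.089),('slotR inner far',(690,287),.089),('slotR inner near',(712,408),.089),('L inner far',(666,290),.089),('L inner near',(690,414),.089),('lip L',(598,170),.072),('lip R',(664,156),.072),('plug',(693,366),.083)]:
    print(n,onz(c,*(np.array(q)/3.4+o),z)[:2].round(4))
E
python3 m.py
```

```text
handle [318.2 128.4] xy [ 0.6949 -0.0492] edges [(np.float64(0.028), np.float64(-7.6)), (np.float64(0.046), np.float64(-98.1))]
rod [284.1 124.7] xy [0.7081 0.0227] edges [(np.float64(0.013), np.float64(-6.9)), (np.float64(0.094), np.float64(-98.1))]
collar [264.5 257. ] xy [0.4314 0.0666] edges [(np.float64(0.05), np.float64(-46.3)), (np.float64(0.047), np.float64(-136.0))]
blank [267. 179.] xy [0.591  0.0595] edges [(np.float64(0.05), np.float64(-91.6)), (np.float64(0.05), np.float64(179.1))]
pin [329. 213.] xy [ 0.5188 -0.0671] edges [(np.float64(0.034), np.float64(-91.6)), (np.float64(0.034), np.float64(178.2))]
sqpin [329.  174.5] xy [ 0.6006 -0.0695] edges [(np.float64(0.034), np.float64(-91.6)), (np.float64(0.037), np.float64(178.2))]
tray [170.1 203.9] xy [0.5469 0.2663] edges [(np.float64(0.217), np.float64(-78.7)), (np.float64(0.162), np.float64(-167.6))]
slotR outer far [ 0.545  -0.2889]
slotR outer near [ 0.4767 -0.3004]
slotR inner far [ 0.543  -0.2763]
slotR inner near [ 0.4744 -0.2846]
L inner far [ 0.5417 -0.2626]
L inner near [ 0.4713 -0.272 ]
lip L [ 0.6152 -0.2314]
lip R [ 0.6224 -0.2704]
plug [ 0.4986 -0.277 ]
```

play_rows --steps '[[[0.038,-0.0138,-0.005,0],[0.038,-0.0138,-0.005,0],[0.038,-0.0138,-0.005,0],[0.038,-0.0138,-0.005,0],[0.038,-0.0138,-0.005,0]]]'

```text
time: 0.57
ee_pos: [0.3278, -0.3994, 0.2232]
tcp_rot: [-180.0, 0.0, 17.6]
wrist_force: [0.7, -0.4, -0.2]
opening: 0.085
grasp_force: 0.0
```

play_rows --steps '[[[0.038,-0.0138,-0.005,0],[0.038,-0.0138,-0.005,0],[0.038,-0.0138,-0.005,0],[0.02,-0.0138,-0.005,0],[0,0,0,0.12]]]'

```text
time: 0.98
ee_pos: [0.4406, -0.3045, 0.2434]
tcp_rot: [-180.0, -0.1, 11.1]
wrist_force: [-0.5, -1.2, -0.4]
opening: 0.0854
grasp_force: 0.0
```

```bash
cat > g.py <<'E'
# usage: g.py x y z yaw -> shift in tool axes (tool kept pointing down), turn rad
import sys
from h import *
o=bot.get_obs(); x,y,z,w=map(float,sys.argv[1:5]); p=o['ee_pos']; a=np.radians(o['tcp_rot'][2])
d=np.array([x,y,z])-p
print('t',round(o['time'],2),'p',p.round(4),'rot',o['tcp_rot'].round(2),'F',o['wrist_force'].round(1),'op',round(o['opening'],4),'g',round(o['grasp_force'],1))
print('shift',np.round([d[0]*np.cos(a)+d[1]*np.sin(a),d[0]*np.sin(a)-d[1]*np.cos(a),-d[2]],4),'turn',round(-np.radians((w-o['tcp_rot'][2]+180)%360-180),3))
E
python3 - <<'E'
from h import *
c=cam('wrist','w1.png'); print({k:c[k] for k in c if k!='img'}, bot.get_obs()['ee_pos'],bot.get_obs()['tcp_rot'])
E
```

```text
{'vfov': 66.60086672731924, 'cx': 320.57558720126383, 'cy': 199.14628054534168, 'xyz': array([ 0.50918708, -0.29272631,  0.41878305]), 'attitude': array([ 1.64063528e+02,  9.52714454e-02, -7.88222458e+01])} [ 0.43942244 -0.30579278  0.24311485] [-1.79988766e+02 -6.42134489e-03  1.02262020e+01]
```

View pics/w1.png

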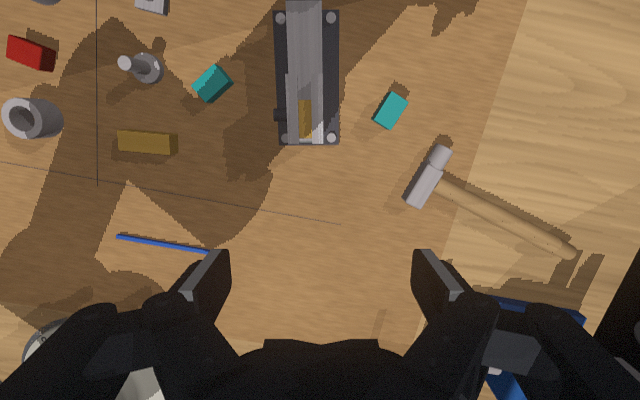

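```bash
python3 - <<'E'
from h import *
im=cv2.imread('pics/w1.png')
cv2.imwrite('pics/crop2.png',cv2.resize(im[0:155,262:352],None,fx=3.8,fy=3.8,interpolation=cv2.INTER_CUBIC))
E
python3 g.py 0.697 -0.037 0.15 81
```

```text
t 1.03 p [ 0.4394 -0.3058  0.2431] rot [-1.7999e+02 -1.0000e-02  1.0230e+01] F [-0.7  0.1 -0.4] op 0.0854 g 0.0
shift [ 0.3012 -0.2188  0.0931] turn -1.235
```

View pics/crop2.png

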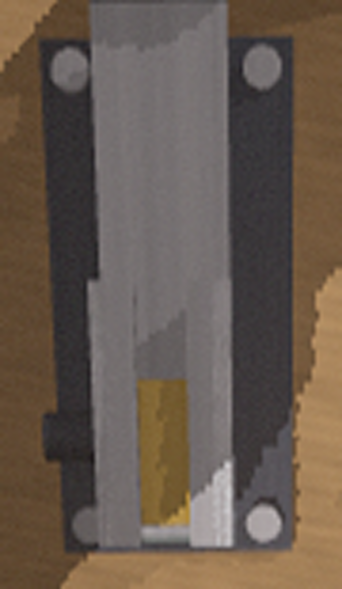

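Run:
```python
from h import *
c=bot.camera('wrist'); c=dict(c)
P={}
for n,q,z in [('LF',(88,282),.089),('RF',(230,280),.089),('LN',(98,548),.089),('RN',(234,546),.089),('sLF',(134,282),.089),('sRF',(187,282),.089),('sLN',(140,545),.089),('sRN',(190,545),.089),('fLN',(65,551),.008),('fRN',(293,549),.008),('fLF',(40,38),.008),('fRF',(293,38),.008),('plugF',(162,380),.083)]:
    P[n]=onz(c,q[0]/3.8+262,q[1]/3.8,z)[:2]; print(n,P[n].round(4))
for a,b in [('LN','LF'),('RN','RF'),('sLN','sLF'),('sRN','sRF'),('fLN','fLF'),('fRN','fRF')]:
    d=P[b]-P[a]; print(a,b,np.linalg.norm(d).round(4),np.degrees(np.arctan2(d[1],d[0])).round(2))
for a,b in [('LN','RN'),('LF','RF'),('sLN','sRN'),('sLF','sRF'),('fLN','fRN'),('fLF','fRF')]: print((P[a]+P[b])/2, np.linalg.norm(P[a]-P[b]))
```

```text
LF [ 0.5378 -0.253 ]
RF [ 0.545  -0.2899]
LN [ 0.4693 -0.266 ]
RN [ 0.4767 -0.3036]
sLF [ 0.54  -0.265]
sRF [ 0.5425 -0.2788]
sLN [ 0.4722 -0.2775]
sRN [ 0.4747 -0.2914]
fLN [ 0.4566 -0.2476]
fRN [ 0.4716 -0.3263]
fLF [ 0.6128 -0.2173]
fRF [ 0.6269 -0.2953]
plugF [ 0.5171 -0.276 ]
LN LF 0.0697 10.79
RN RF 0.0697 11.33
sLN sLF 0.0689 10.5
sRN sRF 0.0689 10.52
fLN fLF 0.1591 10.98
fRN fRF 0.1584 11.27
[ 0.47297707 -0.28481348] 0.038306705008678506
[ 0.54138695 -0.27144158] 0.03763986434225449
[ 0.47347676 -0.28445005] 0.014072480926765323
[ 0.54121574 -0.27187852] 0.014047782612251425
[ 0.46408055 -0.28695507] 0.0800516912615338
[ 0.61983407 -0.25633268] 0.07926175094540668
```

play_rows --steps '[[[0.03,-0.022,0.002,0],[0.03,-0.022,0.002,0],[0.03,-0.022,0.002,0],[0.03,-0.022,0.002,0],[0.03,-0.022,0.002,0]]]'

```text
time: 1.5
ee_pos: [0.5651, -0.1712, 0.2328]
tcp_rot: [180.0, 0.0, 10.9]
wrist_force: [1.4, -0.2, 0.2]
opening: 0.0858
grasp_force: 0.0
```

play_rows --steps '[[[0.03,-0.022,0.005,0],[0.03,-0.022,0.005,0],[0.03,-0.022,0.005,0],[0.03,-0.022,0.005,0],[0.03,-0.022,0.005,0]]]'

```text
time: 1.92
ee_pos: [0.6922, -0.0352, 0.2075]
tcp_rot: [180.0, 0.0, 10.9]
wrist_force: [-0.4, -0.7, 0.8]
opening: 0.085
grasp_force: 0.0
```

play_rows --steps '[[[0,0,0,-0.123],[0,0,0,-0.123],[0,0,0,-0.123],[0,0,0,-0.123],[0,0,0,-0.123]]]'

```text
time: 2.33
ee_pos: [0.6913, -0.0367, 0.2074]
tcp_rot: [-180.0, 0.0, 46.5]
wrist_force: [-0.2, 0.0, 0.3]
opening: 0.0855
grasp_force: 0.0
```

play_rows --steps '[[[0,0,0,-0.123],[0,0,0,-0.123],[0,0,0,-0.123],[0,0,0,-0.123],[0,0,0,-0.123]]]'

```text
time: 2.75
ee_pos: [0.6911, -0.0368, 0.2076]
tcp_rot: [-180.0, 0.0, 81.7]
wrist_force: [0.0, -0.3, 0.1]
opening: 0.0852
grasp_force: 0.0
```

```bash
python3 - <<'E'
from h import *
c=cam('wrist','w2.png'); o=bot.get_obs(); print(o['ee_pos'],o['tcp_rot'])
hsv=cv2.cvtColor(c['img'],cv2.COLOR_BGR2HSV)
print('drift handle px',proj(c,(.695,-.049,.036)),'tip',proj(c,(.714,.07,.024)))
E
python3 g.py 0.697 -0.037 0.08 81
```

```text
[ 0.69116762 -0.03680818  0.2076382 ] [-1.79957393e+02  1.12550506e-02  8.22345312e+01]
drift handle px [325.11168147 183.25488488] tip [327.08803783  73.57751313]
t 2.8 p [ 0.6912 -0.0368  0.2076] rot [-1.7996e+02  1.0000e-02  8.2230e+01] F [ 0.2 -0.5  0.2] op 0.0855 g 0.0
shift [0.0006 0.0058 0.1276] turn 0.022
```

View pics/w2.png

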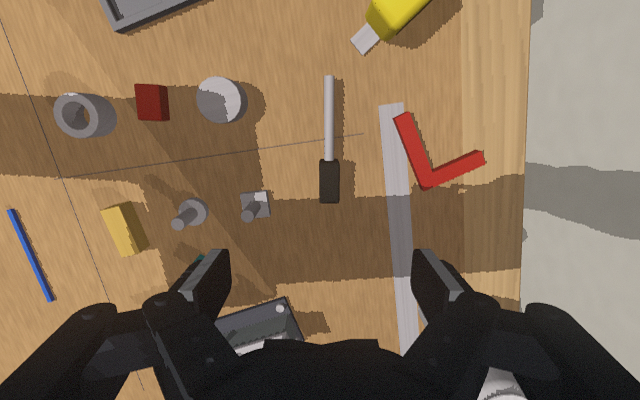

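Run:
```python
from h import *
c=bot.camera('wrist');hsv=cv2.cvtColor(c['img'],cv2.COLOR_BGR2HSV)
m=np.zeros((400,640),np.uint8);roi=(slice(55,165),slice(315,345))
m[roi]=((hsv[roi][...,1]<70)&(hsv[roi][...,2]>90))*255
k=max(cv2.findContours(m,0,1)[0],key=cv2.contourArea);r=cv2.minAreaRect(k);print(r)
vs,us=np.nonzero(m); 
pl=np.polyfit(vs,us,1)
P=[onz(c,np.polyval(pl,v),v,.024)[:2] for v in (vs.min(),vs.max())];d=P[1]-P[0]
print(P,np.linalg.norm(d),np.degrees(np.arctan2(-d[1],-d[0])))
b=np.zeros((400,640),np.uint8);roi=(slice(150,215),slice(310,350));b[roi]=(hsv[roi][...,2]<65)*255
k=max(cv2.findContours(b,0,1)[0],key=cv2.contourArea);print(cv2.boundingRect(k)); r=cv2.minAreaRect(k);print(r,onz(c,*r[0],.034))
x,y,w,h=cv2.boundingRect(k); print(onz(c,x+w/2,y,.036),onz(c,x+w/2,y+h,.036))
```

```text
((329.0, 117.5), (85.0, 10.0), 90.0)
[array([0.71579555, 0.06839543]), array([ 0.70233462, -0.02426289])] 0.09363097952350685 81.73418725443406
(319, 159, 21, 45)
((329.1796875, 180.99180603027344), (19.42951202392578, 44.31876754760742), 1.4688007831573486) [ 0.70014926 -0.04733781  0.034     ]
[ 0.70375285 -0.02146013  0.036     ] [ 0.69699971 -0.07472729  0.036     ]
```

play_rows --steps '[[[0.0013,0.0092,0.03,0.008],[0,0,0.037,0],[0,0,0.037,0],[0,0,0.037,0],[0,0,0.03,0]]]'

```text
time: 3.27
ee_pos: [0.6994, -0.0364, 0.0337]
tcp_rot: [-179.9, 0.0, 80.6]
wrist_force: [-0.0, -0.6, 0.2]
opening: 0.0855
grasp_force: 0.0
```

play_rows --steps '[[[0,0,0.012,0],[0,0,0.0125,0],[0,0,0,0],[0,0,0,0],[0,0,0,0]]]'

```text
time: 3.68
ee_pos: [0.702, -0.0358, 0.015]
tcp_rot: [179.8, -0.0, 80.7]
wrist_force: [1.2, 0.6, 0.1]
opening: 0.0852
grasp_force: 0.0
```

play_rows --steps '[[[0,0,0,0],[0,0,0,0],[0,0,0,0],[0,0,0,0],[0,0,0,0]]]' --gripper 0.0 --squeeze 80

```text
time: 4.1
ee_pos: [0.7008, -0.0356, 0.0128]
tcp_rot: [180.0, -0.0, 80.8]
wrist_force: [0.4, 0.0, -0.8]
opening: 0.0253
grasp_force: 0.0
```

play_rows --steps '[[[0,0,0,0],[0,0,0,0],[0,0,0,0],[0,0,0,0],[0,0,0,0]]]'

```text
time: 4.52
ee_pos: [0.7007, -0.0356, 0.0125]
tcp_rot: [-180.0, -0.0, 80.8]
wrist_force: [0.1, 0.5, 0.4]
opening: -0.0002
grasp_force: 0.0
```

Run:
```python
from h import *
a=cam('wrist')['img'];b=cam('top');s=cam('side')['img']
t=cv2.resize(b['img'][80:230,220:420],(400,300));s=cv2.resize(s[120:270,180:380],(400,300),interpolation=cv2.INTER_CUBIC)
cv2.imwrite('pics/m1.png',np.hstack([cv2.resize(a,(480,300)),s])[:,:800] if 0 else np.vstack([np.hstack([t,s]),cv2.resize(a,(800,500))[150:450]]))
```

```text
(no output)
```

View pics/m1.png

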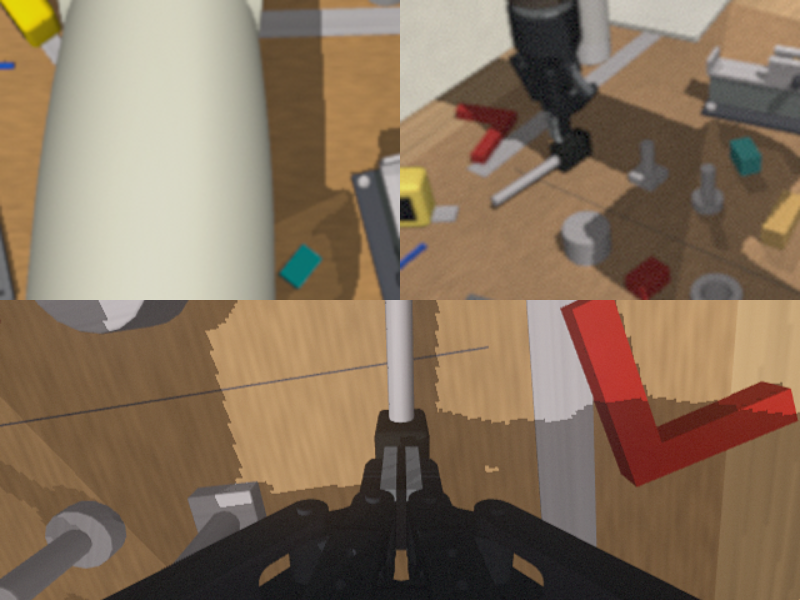

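Run:
```python
from h import *
c=cam('wrist');cv2.imwrite('pics/w3.png',c['img']);o=bot.get_obs();print(o['ee_pos'],o['opening'],o['grasp_force'],o['q'],c['xyz'],c['attitude'])
for n,p in [('rodroot',(.7023,-.0243,.024)),('tcp',o['ee_pos']),('tcp+25mm',o['ee_pos']+[0,0,.025]),('handle top front L',(.7023-.012,-.0243+.0017,.036)),('R',(.7023+.012,-.0243-.0017,.036)),('hold',o['ee_pos']+[0,0,.019])]: print(n,proj(c,p))
im=cv2.resize(c['img'][170:330,240:400],(600,600),interpolation=cv2.INTER_CUBIC); cv2.imwrite('pics/w3c.png',cv2.convertScaleAbs(im,alpha=2.5,beta=20))
```

```text
[ 0.70070816 -0.03562194  0.01257996] 0.0003464501249435873 0.0 [-2.90991963e+00  2.61689777e+01  1.53461431e+01  7.91783920e+01
 -7.14789668e-04  9.63159775e+01] [0.71193452 0.0318466  0.18785707] [ 1.64053589e+02 -2.86517125e-03 -9.14501044e+00]
rodroot [319.52673504 216.29316911]
tcp [319.97517482 227.76548842]
tcp+25mm [319.88911633 244.78577022]
handle top front L [296.64069045 224.1310769 ]
R [342.28290664 223.32069401]
hold [319.91200235 240.25947081]
```

View pics/w3c.png

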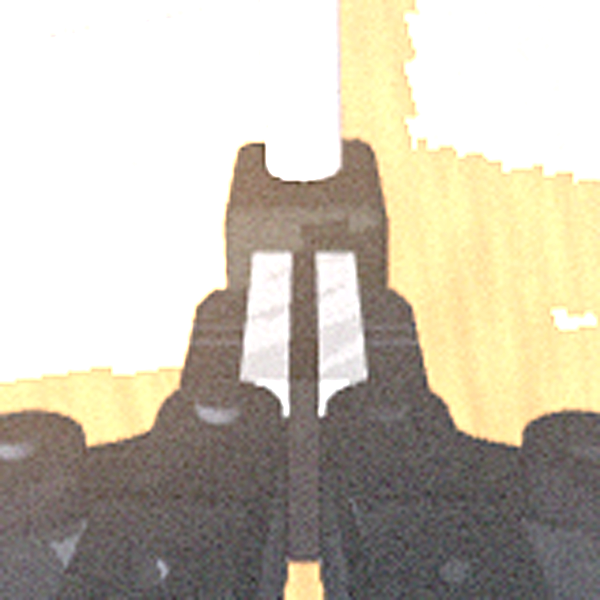

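Run:
```python
from h import *
c=cam('side');o=bot.get_obs();p=o['ee_pos']
for dz in (0,.012,.024,.036,.05): print(dz,proj(c,p+[0,0,dz]).round(1))
im=cv2.resize(c['img'][140:220,220:320],(800,600),interpolation=cv2.INTER_CUBIC); 
for dz in (0,.012,.024,.036,.05):
    u,v=(proj(c,p+[0,0,dz])-[220,140])*[8,7.5]; cv2.circle(im,(int(u),int(v)),3,(0,255,0),-1)
cv2.imwrite('pics/s3.png',cv2.convertScaleAbs(im,alpha=1.8,beta=10))
```

```text
0 [261.4 199.1]
0.012 [260.8 195.2]
0.024 [260.3 191.2]
0.036 [259.7 187.2]
0.05 [259.1 182.3]
```

View pics/s3.png

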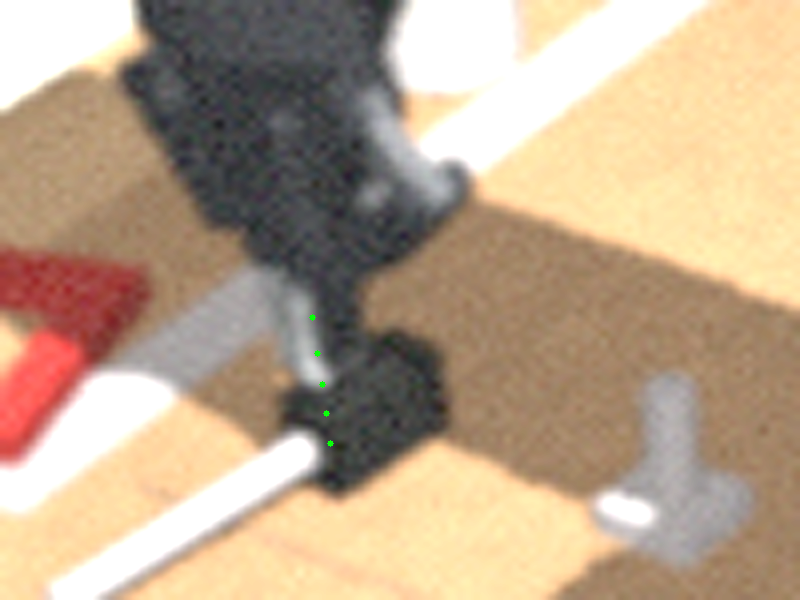

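play_rows --steps '[[[0,0,-0.025,0],[0,0,-0.025,0],[0,0,-0.025,0],[0,0,-0.025,0],[0,0,0,0]]]'

```text
time: 5.18
ee_pos: [0.7026, -0.0357, 0.1188]
tcp_rot: [179.6, -0.0, 80.8]
wrist_force: [1.0, 0.2, 2.1]
opening: 0.0001
grasp_force: 0.0
```

Run:
```python
from h import *
c=cam('side');o=bot.get_obs();p=o['ee_pos'];print(p,o['opening'])
q=proj(c,p); x0=int(q[0])-50;y0=int(q[1])-50
im=cv2.resize(c['img'][y0:y0+80,x0:x0+100],(560,448),interpolation=cv2.INTER_CUBIC); im=cv2.convertScaleAbs(im,alpha=1.8,beta=10)
for dz in (0,.012,.024,.036,.05):
    u,v=(proj(c,p+[0,0,dz])-[x0,y0])*5.6; cv2.circle(im,(int(u),int(v)),3,(0,255,0),-1)
cv2.imwrite('pics/s4.png',im)
```

```text
[ 0.70220272 -0.03565951  0.11616568] 0.00018022544679770837
```

View pics/s4.png

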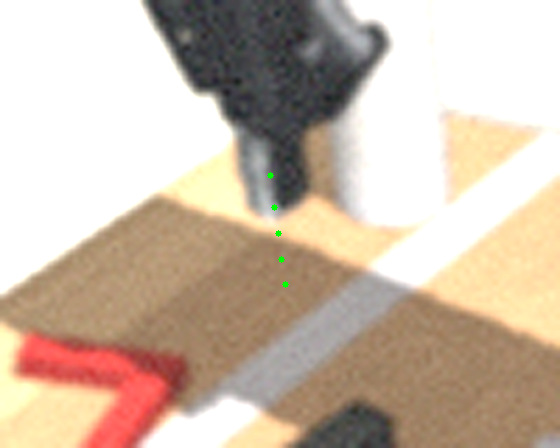

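play_rows --steps '[[[0,0,0.03,0],[0,0,0.03,0],[0,0,0.03,0],[0,0,0.018,0],[0,0,0,0]]]'

```text
time: 5.65
ee_pos: [0.7003, -0.0354, 0.0042]
tcp_rot: [180.0, -0.0, 80.8]
wrist_force: [0.5, -0.5, 0.5]
opening: 0.0002
grasp_force: 0.0
```

play_rows --steps '[[[0,0,0.0015,0],[0,0,0,0],[0,0,0.0015,0],[0,0,0,0],[0,0,0,0]]]'

```text
time: 6.07
ee_pos: [0.7008, -0.0355, 0.0029]
tcp_rot: [179.9, -0.0, 80.8]
wrist_force: [-4.2, 0.7, 13.5]
opening: -0.0002
grasp_force: 6.8
```

play_rows --steps '[[[0,0,0.0015,0],[0,0,0,0],[0,0,0,0],[0,0,0,0],[0,0,0,0]]]'

```text
time: 6.48
ee_pos: [0.7011, -0.0355, 0.0029]
tcp_rot: [179.9, -0.0, 80.8]
wrist_force: [-8.2, 1.7, 22.6]
opening: 0.0001
grasp_force: 10.7
```

play_rows --steps '[[[0,0,-0.015,0],[0,0,0,0],[0,0,0,0],[0,0,0,0],[0,0,0,0]]]' --gripper 0.06

```text
time: 6.9
ee_pos: [0.7001, -0.0356, 0.0136]
tcp_rot: [-179.9, 0.0, 80.8]
wrist_force: [-0.1, 0.5, -0.3]
opening: 0.0593
grasp_force: 0.0
```

play_rows --steps '[[[0,0,0.012,0],[0,0,0.012,0],[0,0,0.01,0],[0,0,0,0],[0,0,0,0]]]'

```text
time: 7.32
ee_pos: [0.6997, -0.0356, -0.0207]
tcp_rot: [-179.8, 0.0, 80.8]
wrist_force: [0.3, 0.7, -0.4]
opening: 0.0599
grasp_force: 0.0
```

play_rows --steps '[[[0,0,0,0],[0,0,0,0],[0,0,0,0],[0,0,0,0],[0,0,0,0]]]'

```text
time: 7.73
ee_pos: [0.7009, -0.0356, -0.0185]
tcp_rot: [180.0, -0.0, 80.8]
wrist_force: [-0.8, 0.2, -0.2]
opening: 0.0603
grasp_force: 0.0
```

play_rows --steps '[[[0,0,0.003,0],[0,0,0,0],[0,0,0,0],[0,0,0,0],[0,0,0,0]]]' --gripper 0.0 --squeeze 80

```text
time: 8.15
ee_pos: [0.7007, -0.0356, -0.0219]
tcp_rot: [-180.0, -0.0, 80.8]
wrist_force: [-0.0, -0.3, 0.1]
opening: 0.0228
grasp_force: 78.7
```

play_rows --steps '[[[0,0,0,0],[0,0,0,0],[0,0,0,0],[0,0,0,0],[0,0,0,0]]]'

```text
time: 8.57
ee_pos: [0.7007, -0.0356, -0.0219]
tcp_rot: [-180.0, -0.0, 80.8]
wrist_force: [-0.6, 0.1, 0.6]
opening: 0.023
grasp_force: 78.7
```

play_rows --steps '[[[0,0,-0.02,0],[0,0,-0.03,0],[0,0,-0.03,0],[0,0,-0.03,0],[0,0,-0.03,0]]]'

```text
time: 8.98
ee_pos: [0.7003, -0.0356, 0.119]
tcp_rot: [-180.0, 0.0, 80.8]
wrist_force: [1.0, -0.1, -3.2]
opening: 0.0225
grasp_force: 78.4
```

```bash
python3 g.py 0.36 -0.307 0.11 11
```

```text
t 8.98 p [ 0.7003 -0.0356  0.119 ] rot [-1.7995e+02  1.0000e-02  8.0780e+01] F [ 1.  -0.1 -3.2] op 0.0225 g 78.4
shift [-0.3224 -0.2924  0.009 ] turn 1.218
```

play_rows --steps '[[[-0.028,-0.0254,0,0],[-0.028,-0.0254,0,0],[-0.028,-0.0254,0,0],[-0.028,-0.0254,0,0],[-0.028,-0.0254,0,0]]]'

```text
time: 9.4
ee_pos: [0.5512, -0.1541, 0.1176]
tcp_rot: [-180.0, 0.0, 80.8]
wrist_force: [0.1, -0.4, -2.0]
opening: 0.0229
grasp_force: 78.9
```

play_rows --steps '[[[-0.028,-0.0254,0,0],[-0.028,-0.0254,0,0],[-0.028,-0.0254,0,0],[-0.028,-0.0254,0,0],[-0.028,-0.0254,0,0]]]'

```text
time: 9.82
ee_pos: [0.4034, -0.2719, 0.1179]
tcp_rot: [-180.0, 0.0, 80.8]
wrist_force: [0.1, -1.0, -1.9]
opening: 0.0226
grasp_force: 78.9
```

play_rows --steps '[[[-0.028,-0.0254,0,0],[-0.014,-0.0127,0,0],[0,0,0,0.12],[0,0,0,0.12],[0,0,0,0.12]]]'

```text
time: 10.23
ee_pos: [0.3601, -0.3069, 0.118]
tcp_rot: [-180.0, -0.0, 59.7]
wrist_force: [-0.2, 0.1, -2.1]
opening: 0.0225
grasp_force: 78.9
```

play_rows --steps '[[[0,0,0,0.12],[0,0,0,0.12],[0,0,0,0.12],[0,0,0,0.12],[0,0,0,0.12]]]'

```text
time: 10.65
ee_pos: [0.3606, -0.3065, 0.1178]
tcp_rot: [-180.0, 0.0, 25.4]
wrist_force: [0.2, 0.2, -2.5]
opening: 0.0225
grasp_force: 78.9
```

play_rows --steps '[[[0,0,0,0.12],[0,0,0,0.12],[0,0,0,0],[0,0,0,0],[0,0,0,0]]]'

```text
time: 11.07
ee_pos: [0.3607, -0.3065, 0.118]
tcp_rot: [-180.0, 0.0, 12.2]
wrist_force: [0.0, 0.3, -2.3]
opening: 0.0226
grasp_force: 78.9
```

```bash
python3 g.py 0.354 -0.308 0.030 11
```

```text
t 11.07 p [ 0.3607 -0.3065  0.118 ] rot [-1.7999e+02  1.0000e-02  1.2250e+01] F [ 0.   0.3 -2.3] op 0.0226 g 78.9
shift [-0.0068  0.      0.088 ] turn 0.022
```

Descend to axis height, then check the rod against the sleeve from the wrist camera.

play_rows --steps '[[[-0.007,0,0.022,0.022],[0,0,0.022,0],[0,0,0.022,0],[0,0,0.022,0],[0,0,0,0]]]'

```text
time: 11.48
ee_pos: [0.3519, -0.3064, 0.026]
tcp_rot: [-179.7, 0.2, 10.9]
wrist_force: [-0.0, 0.7, -3.5]
opening: 0.0224
grasp_force: 78.7
```

play_rows --steps '[[[0,0,0,0],[0,0,0,0],[0,0,0,0],[0,0,0,0],[0,0,0,0]]]'

```text
time: 11.9
ee_pos: [0.3544, -0.3085, 0.0311]
tcp_rot: [179.9, -0.1, 10.8]
wrist_force: [-0.5, 0.4, -2.4]
opening: 0.023
grasp_force: 78.7
```

```bash
python3 g.py 0.4488 -0.2895 0.030 11
python3 - <<'E'
from h import *
c=cam('wrist');s=cam('side')
a=np.radians(11);F=lambda x,y,z:np.array([.5415+x*np.cos(a)-y*np.sin(a),-.2715+x*np.sin(a)+y*np.cos(a),z])
im=c['img'].copy()
for p in (F(-70,0,70)/1,): pass
for x,z in ((-.07,.089),(0,.089),(-.085,.076)):
    u=proj(c,F(x,0,z)); print(x,z,u.round(1),proj(s,F(x,0,z)).round(1))
A=cv2.resize(c['img'][0:260,220:420],(440,572)); 
u=proj(s,F(-.07,0,.07)).astype(int); B=cv2.resize(s['img'][u[1]-50:u[1]+50,u[0]-30:u[0]+33],(360,572),interpolation=cv2.INTER_CUBIC)
cv2.imwrite('pics/m2.png',np.hstack([A,B]))
E
```

```text
t 11.9 p [ 0.3544 -0.3085  0.0311] rot [ 1.7993e+02 -6.0000e-02  1.0780e+01] F [-0.5  0.4 -2.4] op 0.023 g 78.7
shift [ 0.0963 -0.001   0.0011] turn -0.004
-0.07 0.089 [313.1 -51.5] [394.8 150.2]
0 0.089 [ 310.6 -369. ] [367.1 145.2]
-0.085 0.076 [314.3  13.1] [400.3 155.8]
```

View pics/m2.png

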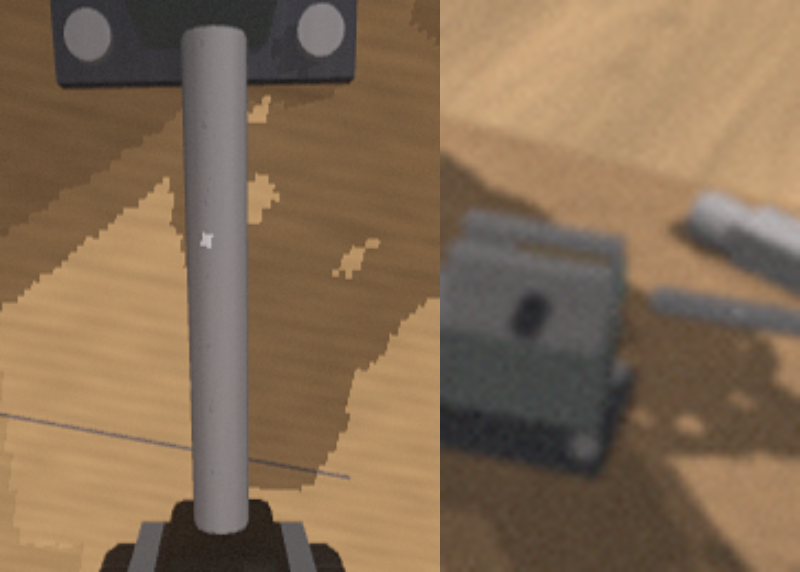

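play_rows --steps '[[[0.008,-0.0015,0.001,0],[0.008,0,0,0],[0.006,0,0,0],[0.006,0,0,0],[0.006,0,0,0]]]' --squeeze 110

```text
time: 12.42
ee_pos: [0.3865, -0.3001, 0.0289]
tcp_rot: [-180.0, 0.2, 10.8]
wrist_force: [-9.4, -1.7, 0.9]
opening: 0.0219
grasp_force: 111.0
```

play_rows --steps '[[[0.006,0,0,0],[0.006,0,0,0],[0.006,0,0,0],[0.006,0,0,0],[0.006,0,0,0]]]'

```text
time: 12.83
ee_pos: [0.4168, -0.2943, 0.0288]
tcp_rot: [-180.0, 0.1, 10.8]
wrist_force: [-0.7, -0.4, -2.4]
opening: 0.0218
grasp_force: 110.7
```

```bash
python3 g.py 0.4488 -0.2895 0.030 11
```

```text
t 12.83 p [ 0.4168 -0.2943  0.0288] rot [-1.7997e+02  6.0000e-02  1.0780e+01] F [-0.7 -0.4 -2.4] op 0.0218 g 110.7
shift [ 0.0323  0.0013 -0.0012] turn -0.004
```

play_rows --steps '[[[0.005,0.0005,-0.001,0],[0.005,0,0,0],[0.004,0,0,0],[0.004,0,0,0],[0.004,0,0,0]]]'

```text
time: 13.25
ee_pos: [0.4386, -0.2909, 0.03]
tcp_rot: [-180.0, 0.0, 10.8]
wrist_force: [-1.3, 0.3, -2.7]
opening: 0.0216
grasp_force: 110.7
```

play_rows --steps '[[[0.003,0,0,0],[0.003,0,0,0],[0.003,0,0,0],[0.002,0,0,0],[0,0,0,0]]]'

```text
time: 13.67
ee_pos: [0.4495, -0.289, 0.0301]
tcp_rot: [180.0, -0.0, 10.8]
wrist_force: [-1.1, 0.1, -2.3]
opening: 0.0222
grasp_force: 110.6
```

```bash
python3 g.py 0.4488 -0.2895 0.030 11
python3 - <<'E'
from h import *
c=cam('top');w=cam('side')
a=np.radians(11);F=lambda x,y,z:np.array([.5415+x*np.cos(a)-y*np.sin(a),-.2715+x*np.sin(a)+y*np.cos(a),z])
for n,k in(('top',c),('side',w)): 
    h=cv2.cvtColor(k['img'],cv2.COLOR_BGR2HSV)
    u=proj(k,F(.03,0,.08)).astype(int); roi=(slice(u[1]-22,u[1]+22),slice(u[0]-22,u[0]+22)); m=((h[roi][...,1]>110)&(h[roi][...,0]>19)&(h[roi][...,0]<35)).astype(np.uint8)
    vs,us=np.nonzero(m)
    print(n,u,len(vs), proj(k,F(.0,0,.083)))
    if len(vs): print(us.mean()+u[0]-22,vs.mean()+u[1]-22,us.min()+u[0]-22,us.max()+u[0]-22)
A=c['img'][140:250,380:480];B=w['img'][100:210,320:420]
cv2.imwrite('pics/m3.png',np.hstack([cv2.resize(k,(400,440),interpolation=cv2.INTER_CUBIC) for k in (A,B)]))
E
```

```text
t 13.67 p [ 0.4495 -0.289   0.0301] rot [ 1.7999e+02 -2.0000e-02  1.0770e+01] F [-1.1  0.1 -2.3] op 0.0222 g 110.6
shift [-0.0008  0.0004  0.0001] turn -0.004
top [430 180] 288 [434.68729792 195.63198513]
427.65625 180.25 419 437
side [355 146] 16 [366.89374389 147.30805075]
353.75 150.75 347 359
```

View pics/m3.png

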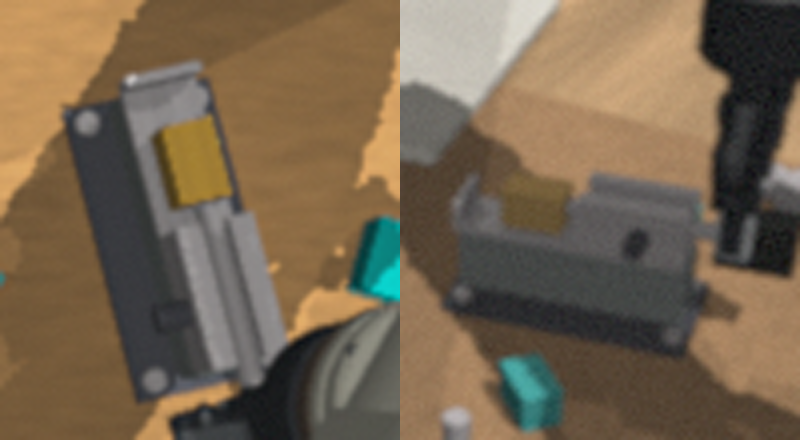

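play_rows --steps '[[[-0.01,0,0,0],[-0.025,0,0,0],[-0.035,0,0,0],[-0.035,0,0,0],[-0.02,0,0,0]]]'

```text
time: 14.18
ee_pos: [0.323, -0.3122, 0.0299]
tcp_rot: [-180.0, 0.1, 10.7]
wrist_force: [0.1, -0.7, -2.5]
opening: 0.022
grasp_force: 110.5
```

play_rows --steps '[[[0,0,-0.03,0],[0,0,-0.035,0],[0,0,-0.035,0],[0,0,-0.03,0],[0,0,0,0]]]'

```text
time: 14.6
ee_pos: [0.3271, -0.3139, 0.1664]
tcp_rot: [179.6, -0.3, 10.7]
wrist_force: [0.0, -0.5, -1.6]
opening: 0.022
grasp_force: 110.7
```

Run:
```python
from h import *
c=cam('top'); im=c['img'][145:260,105:235]
cv2.imwrite('pics/tray.png',cv2.resize(im,None,fx=5,fy=5,interpolation=cv2.INTER_CUBIC))
h=cv2.cvtColor(c['img'],cv2.COLOR_BGR2HSV); u=proj(c,(.571,-.2658,.082)).astype(int)
m=np.zeros((400,640),np.uint8);roi=(slice(u[1]-24,u[1]+24),slice(u[0]-24,u[0]+24));m[roi]=((h[roi][...,1]>110)&(h[roi][...,0]>20)&(h[roi][...,0]<35)&(h[roi][...,2]>110))*255
k=max(cv2.findContours(m,0,1)[0],key=cv2.contourArea);r=cv2.minAreaRect(k);print(r,onz(c,*r[0],.082))
b=np.array([onz(c,*q,.082)[:2] for q in cv2.boxPoints(r)]);print(b.round(4))
print(bot.get_obs()['ee_pos'])
```

```text
((428.01922607421875, 179.59617614746094), (19.21938133239746, 13.924245834350586), 78.69007110595703) [ 0.57344129 -0.26060918  0.082     ]
[[ 0.5898 -0.2445]
 [ 0.5945 -0.2715]
 [ 0.5571 -0.2767]
 [ 0.5525 -0.2498]]
[ 0.32676381 -0.31342533  0.16328186]
```

View pics/tray.png

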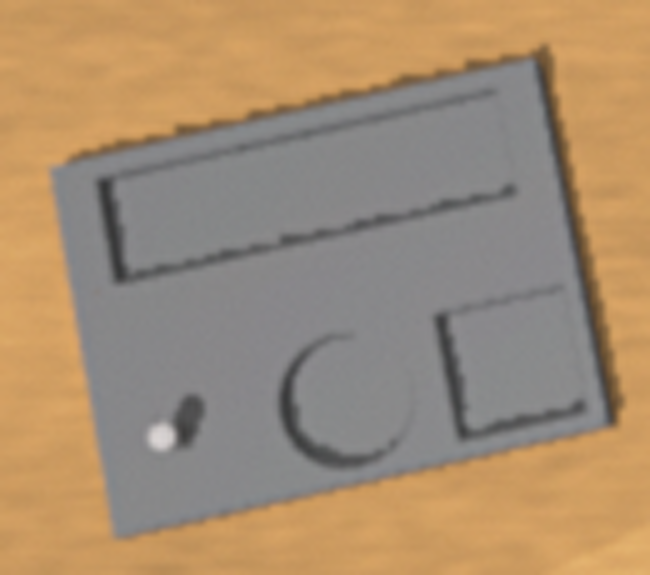

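```bash
cat > tray.py <<'E'
from h import *
E
python3 - <<'E'
from h import *
c=cam('top')
P=lambda q,z=.014: onz(c,q[0]/5+105,q[1]/5+145,z)[:2]
FL,FR,NR,NL=map(P,[(50,168),(540,58),(608,422),(118,537)])
C=(FL+FR+NR+NL)/4
ang=lambda d:np.degrees(np.arctan2(d[1],d[0]))
print(C,np.linalg.norm(FL-FR),np.linalg.norm(NL-NR),np.linalg.norm(FL-NL),np.linalg.norm(FR-NR),ang(FL-FR)-90,ang(NL-NR)-90,ang(FL-NL),ang(FR-NR))
w=np.radians(np.mean([ang(FL-FR)-90,ang(NL-NR)-90,ang(FL-NL),ang(FR-NR)]));print('yaw',np.degrees(w))
T=lambda x,y: C+np.array([x*np.cos(w)-y*np.sin(w),x*np.sin(w)+y*np.cos(w)])
print('trough',T(.048,0),'sq',T(-.045,-.07),'rnd',T(-.045,0),'post',T(-.045,.07))
print('post meas',P((161,437),.034),'sq meas',(P((438,315))+P((583,408)))/2,'trough meas',(P((100,180))+P((515,190)))/2,(P((118,280))+P((495,92)))/2)
E
python3 g.py 0.601 0.245 0.1664 101.6
```

```text
[0.54697267 0.26475223] 0.21180345063570008 0.2080165335440842 0.1593321663822651 0.1580934336756477 11.340018673503934 11.685441013754499 11.79211929084766 10.421803749289184
yaw 11.309845681848818
trough [0.59404056 0.27416574] sq [0.51657456 0.1872864 ] rnd [0.50284653 0.25592707] post [0.48911851 0.32456774]
post meas [0.4881288  0.32585479] sq meas [0.51663367 0.18849098] trough meas [0.59371146 0.27462304] [0.59347202 0.274606  ]
t 14.7 p [ 0.3262 -0.3128  0.161 ] rot [ 1.7989e+02 -8.0000e-02  1.0740e+01] F [ 0.  -0.8 -2.5] op 0.0218 g 110.7
shift [ 0.3739 -0.4968 -0.0054] turn -1.586
```

play_rows --steps '[[[0.0249,-0.0329,0,0],[0.0249,-0.0329,0,0],[0.0249,-0.0329,0,0],[0.0249,-0.0329,0,0],[0.0249,-0.0329,0,0]]]'

```text
time: 15.12
ee_pos: [0.4172, -0.1256, 0.1583]
tcp_rot: [-179.9, 0.1, 10.7]
wrist_force: [0.9, 0.1, -2.2]
opening: 0.022
grasp_force: 110.5
```

play_rows --steps '[[[0.0249,-0.0329,0,0],[0.0249,-0.0329,0,0],[0.0249,-0.0329,0,0],[0.0249,-0.0329,0,0],[0.0249,-0.0329,0,0]]]'

```text
time: 15.53
ee_pos: [0.5089, 0.0593, 0.1581]
tcp_rot: [-180.0, 0.1, 10.8]
wrist_force: [2.2, -1.0, -2.1]
opening: 0.022
grasp_force: 110.5
```

play_rows --steps '[[[0.0249,-0.0329,0,0],[0.0249,-0.0329,0,0],[0.0249,-0.0329,0,0],[0.0249,-0.0329,0,0],[0.0249,-0.0329,0,0]]]'

```text
time: 15.95
ee_pos: [0.6091, 0.1919, 0.1597]
tcp_rot: [-177.5, 0.2, 16.3]
wrist_force: [1.4, -0.3, -2.1]
opening: 0.0223
grasp_force: 110.4
```

play_rows --steps '[[[0,0,0,-0.12],[0,0,0,-0.12],[0,0,0,-0.12],[0,0,0,-0.12],[0,0,0,-0.12]]]'

```text
time: 16.37
ee_pos: [0.6084, 0.1905, 0.1597]
tcp_rot: [-177.9, -1.2, 50.9]
wrist_force: [-0.5, 0.3, -1.9]
opening: 0.0223
grasp_force: 110.3
```

play_rows --steps '[[[0,0,0,-0.12],[0,0,0,-0.12],[0,0,0,-0.12],[0,0,0,-0.12],[0,0,0,-0.12]]]'

```text
time: 16.78
ee_pos: [0.6083, 0.1905, 0.1598]
tcp_rot: [-178.9, -2.2, 85.3]
wrist_force: [-0.2, 0.1, -2.7]
opening: 0.0222
grasp_force: 110.3
```

play_rows --steps '[[[0,0,0,-0.12],[0,0,0,-0.12],[0,0,0,-0.12],[0,0,0,0],[0,0,0,0]]]'

```text
time: 17.2
ee_pos: [0.6086, 0.1906, 0.1605]
tcp_rot: [-179.8, -2.4, 105.4]
wrist_force: [0.3, -1.0, -1.5]
opening: 0.0217
grasp_force: 110.4
```

```bash
python3 g.py 0.6006 0.2410 0.02 101.3
```

```text
t 17.2 p [0.6086 0.1906 0.1605] rot [-179.8    -2.43  105.4 ] F [ 0.3 -1.  -1.5] op 0.0217 g 110.4
shift [0.0507 0.0057 0.1405] turn 0.072
```

Run:
```python
from h import *
o=bot.get_obs();print(o['q'].round(2),o['qd'].round(2),o['tcp_rot'])
z=R.from_euler('xyz',o['tcp_rot'],degrees=True).as_matrix();print(z.round(4))
```

```text
[16.18 16.95 19.69 92.91  2.43 90.77] [ 0.08 -0.04  0.6   0.16 -0.05  1.83] [-179.79760492   -2.4295697   105.40284065]
[[-0.2654  0.964  -0.0147]
 [ 0.9632  0.2657  0.0399]
 [ 0.0424 -0.0035 -0.9991]]
```

```bash
cat > g.py <<'E'
# usage: g.py x y z yaw -> shift in tool axes, turn rad
import sys
from h import *
o=bot.get_obs(); x,y,z,w=map(float,sys.argv[1:5]); p=o['ee_pos']
M=R.from_euler('xyz',o['tcp_rot'],degrees=True).as_matrix(); yaw=np.degrees(np.arctan2(M[1,0],M[0,0]))
print('t',round(o['time'],2),'p',p.round(4),'rot',o['tcp_rot'].round(2),'F',o['wrist_force'].round(1),'op',round(o['opening'],4),'g',round(o['grasp_force'],1))
print('shift',(M.T@(np.array([x,y,z])-p)).round(4),'turn',round(-np.radians((w-yaw+180)%360-180),3))
E
python3 g.py 0.6006 0.2410 0.02 101.3
```

```text
t 17.2 p [0.6086 0.1906 0.1605] rot [-179.8    -2.43  105.4 ] F [ 0.3 -1.  -1.5] op 0.0217 g 110.4
shift [0.0447 0.0062 0.1425] turn 0.072
```

play_rows --steps '[[[0.0114,0.0012,0,0.072],[0.0114,0.0012,0.015,0],[0.0114,0.0012,0.03,0],[0.0114,0.0012,0.03,0],[0,0,0.02,0]]]'

```text
time: 17.62
ee_pos: [0.6013, 0.2416, 0.0654]
tcp_rot: [-179.6, -2.4, 101.3]
wrist_force: [-0.7, -0.3, -3.5]
opening: 0.022
grasp_force: 110.6
```

play_rows --steps '[[[0,0,0,0],[0,0,0,0],[0,0,0,0],[0,0,0,0],[0,0,0,0]]]'

```text
time: 18.03
ee_pos: [0.6038, 0.2403, 0.0711]
tcp_rot: [-179.9, -2.4, 101.4]
wrist_force: [-0.6, -0.0, -2.6]
opening: 0.0221
grasp_force: 110.6
```

```bash
python3 g.py 0.6006 0.2410 -0.013 101.3
python3 - <<'E'
from h import *
c=cam('wrist');
C=np.array([.547,.2648]);w=np.radians(11.3)
for q in ((.025,.086),(.071,.086)): print(proj(c,[*(C+[q[0]*np.cos(w)-q[1]*np.sin(w),q[0]*np.sin(w)+q[1]*np.cos(w)]),.014]).round(1))
cv2.imwrite('pics/w5.png',c['img'][0:300,170:470])
E
```

```text
t 18.03 p [0.6038 0.2403 0.0711] rot [-179.92   -2.45  101.44] F [-0.6 -0.  -2.6] op 0.0221 g 110.6
shift [-0.0022 -0.0029  0.0841] turn 0.002
[284.8  37.8]
[350.   38.1]
```

View pics/w5.png

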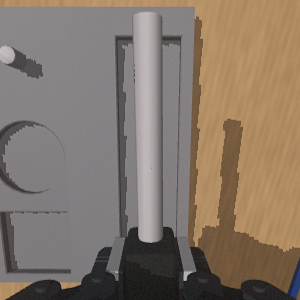

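play_rows --steps '[[[-0.0022,-0.0029,0.02,0],[0,0,0.025,0],[0,0,0.02,0],[0,0,0.01,0],[0,0,0.004,0]]]'

```text
time: 18.5
ee_pos: [0.5987, 0.2404, -0.0112]
tcp_rot: [-179.7, -2.4, 101.5]
wrist_force: [-0.1, 0.6, -1.8]
opening: 0.0218
grasp_force: 110.6
```

play_rows --steps '[[[0,0,0.002,0],[0,0,0,0],[0,0,0,0],[0,0,0,0],[0,0,0,0]]]'

```text
time: 18.92
ee_pos: [0.6, 0.2411, -0.0107]
tcp_rot: [-179.9, -2.4, 101.5]
wrist_force: [-0.6, -0.2, -1.6]
opening: 0.0223
grasp_force: 110.6
```

```bash
python3 g.py 0.6006 0.2410 -0.014 101.3
```

```text
t 18.92 p [ 0.6     0.2411 -0.0107] rot [-179.86   -2.44  101.5 ] F [-0.6 -0.2 -1.6] op 0.0223 g 110.6
shift [-0.0004  0.0005  0.0032] turn 0.003
```

play_rows --steps '[[[0,0,0.0015,0],[0,0,0.0015,0],[0,0,0,0],[0,0,0,0],[0,0,0,0]]]'

```text
time: 19.33
ee_pos: [0.5993, 0.241, -0.0149]
tcp_rot: [-179.8, -2.4, 101.5]
wrist_force: [0.4, -1.6, -2.4]
opening: 0.0221
grasp_force: 110.6
```

play_rows --steps '[[[0,0,0,0],[0,0,0,0],[0,0,0,0],[0,0,0,0],[0,0,0,0]]]' --gripper 0.045

```text
time: 19.75
ee_pos: [0.5996, 0.2411, -0.0146]
tcp_rot: [-179.8, -2.4, 101.5]
wrist_force: [-0.2, -0.2, -0.2]
opening: 0.0449
grasp_force: 0.0
```

play_rows --steps '[[[0,0,0,0],[0,0,-0.02,0],[0,0,-0.03,0],[0,0,-0.03,0],[0,0,-0.03,0]]]'

```text
time: 20.17
ee_pos: [0.6005, 0.2364, 0.0962]
tcp_rot: [-179.7, -2.4, 101.5]
wrist_force: [0.1, -0.0, 0.0]
opening: 0.045
grasp_force: 0.0
```

play_rows --steps '[[[-0.03,0,-0.03,0],[-0.03,0,-0.025,0],[-0.03,0,0,0],[-0.02,0,0,0],[0,0,0,0]]]'

```text
time: 20.58
ee_pos: [0.6241, 0.1237, 0.1454]
tcp_rot: [-179.8, -2.4, 101.3]
wrist_force: [0.8, 0.1, 0.3]
opening: 0.0449
grasp_force: 0.0
```

```bash
python3 g.py 0.5735 -0.2652 0.17 11;  python3 - <<'E'
from h import *
c=cam('wrist');h=cv2.cvtColor(c['img'],cv2.COLOR_BGR2HSV)
C=np.array([.547,.2648]);w=np.radians(11.3);T=lambda x,y,z:[*(C+[x*np.cos(w)-y*np.sin(w),x*np.sin(w)+y*np.cos(w)]),z]
m=(h[...,2]<50).astype(np.uint8)*255; u=proj(c,T(.048,-.0475,.041)).astype(int);print('exp handle',u,'tip',proj(c,T(.048,.0725,.029)))
m2=np.zeros_like(m);m2[u[1]-50:u[1]+50,u[0]-40:u[0]+40]=m[u[1]-50:u[1]+50,u[0]-40:u[0]+40]
cs=cv2.findContours(m2,0,1)[0]
if cs:
    k=max(cs,key=cv2.contourArea);r=cv2.minAreaRect(k);print(r,cv2.contourArea(k),onz(c,*r[0],.041)[:2],'want',T(.048,-.0475,0)[:2])
E
```

```text
t 20.58 p [0.6241 0.1237 0.1454] rot [-179.83   -2.37  101.31] F [0.8 0.1 0.3] op 0.0449 g 0.0
shift [-0.3701 -0.126  -0.0396] turn 1.576
exp handle [321  72] tip [321.63424925 -83.24340268]
((319.5, 75.5), (61.0, 27.0), 90.0) 1079.5 [0.60236688 0.22472585] want [np.float64(0.603376945461757), np.float64(0.2276262186426767)]
```

play_rows --steps '[[[-0.0264,-0.009,-0.002,0],[-0.0264,-0.009,-0.002,0],[-0.0264,-0.009,-0.002,0],[-0.0264,-0.009,-0.002,0],[-0.0264,-0.009,-0.002,0]]]'

```text
time: 21.05
ee_pos: [0.6052, -0.0115, 0.1494]
tcp_rot: [-179.8, -2.4, 101.6]
wrist_force: [-0.1, 0.2, 0.4]
opening: 0.0449
grasp_force: 0.0
```

play_rows --steps '[[[-0.0264,-0.009,-0.002,0],[-0.0264,-0.009,-0.002,0],[-0.0264,-0.009,-0.002,0],[-0.0264,-0.009,-0.002,0],[-0.0264,-0.009,-0.002,0]]]'

```text
time: 21.47
ee_pos: [0.5877, -0.1503, 0.154]
tcp_rot: [-179.8, -2.4, 101.6]
wrist_force: [-0.0, -0.1, 0.0]
opening: 0.0449
grasp_force: 0.0
```

play_rows --steps '[[[-0.0264,-0.009,-0.002,0],[-0.0264,-0.009,-0.002,0],[-0.0264,-0.009,-0.002,0],[-0.0264,-0.009,0,0],[0,0,0,0.12]]]'

```text
time: 21.88
ee_pos: [0.5731, -0.2641, 0.1549]
tcp_rot: [-179.4, -2.4, 94.7]
wrist_force: [1.0, 0.9, -0.0]
opening: 0.045
grasp_force: 0.0
```

play_rows --steps '[[[0,0,0,0.12],[0,0,0,0.12],[0,0,0,0.12],[0,0,0,0.12],[0,0,0,0.12]]]'

```text
time: 22.3
ee_pos: [0.5741, -0.2598, 0.1555]
tcp_rot: [-178.2, -1.7, 59.9]
wrist_force: [0.5, -0.4, -0.1]
opening: 0.0447
grasp_force: 0.0
```

play_rows --steps '[[[0,0,0,0.12],[0,0,0,0.12],[0,0,0,0.12],[0,0,0,0.12],[0,0,0,0.12]]]'

```text
time: 22.72
ee_pos: [0.5741, -0.2598, 0.1555]
tcp_rot: [-177.6, -0.4, 25.6]
wrist_force: [-0.1, -0.6, -0.7]
opening: 0.0448
grasp_force: 0.0
```

play_rows --steps '[[[0,0,0,0.12],[0,0,0,0.12],[0,0,0,0],[0,0,0,0],[0,0,0,0]]]'

```text
time: 23.13
ee_pos: [0.5739, -0.2603, 0.1556]
tcp_rot: [-177.6, 0.2, 12.4]
wrist_force: [-0.4, 0.1, 0.1]
opening: 0.0454
grasp_force: 0.0
```

```bash
cat > brass.py <<'E'
import sys
from h import *
c=cam('wrist');h=cv2.cvtColor(c['img'],cv2.COLOR_BGR2HSV);g=list(map(float,sys.argv[1:4]))
u=proj(c,g).astype(int);print('exp',u)
y0,y1,x0,x1=max(u[1]-60,0),u[1]+60,u[0]-60,u[0]+60
m=np.zeros((400,640),np.uint8);q=h[y0:y1,x0:x1];m[y0:y1,x0:x1]=((q[...,1]>130)&(q[...,0]>=21)&(q[...,0]<=32)&(q[...,2]>60))*255
k=max(cv2.findContours(m,0,1)[0],key=cv2.contourArea);print('area',cv2.contourArea(k));r=cv2.minAreaRect(k);print(r)
b=np.array([onz(c,*p,g[2])[:2] for p in cv2.boxPoints(r)]);print(b.round(4),b.mean(0).round(4))
e=b[1]-b[0],b[2]-b[1];print([(np.linalg.norm(d).round(4),np.degrees(np.arctan2(d[1],d[0])).round(1)) for d in e])
E
python3 brass.py .5735 -.2652 .082; python3 g.py 0.5735 -0.2652 0.1 11
```

```text
exp [328 198]
area 0.0
((336.0, 219.0), (0.0, 0.0), 0.0)
[[ 0.5573 -0.276 ]
 [ 0.5573 -0.276 ]
 [ 0.5573 -0.276 ]
 [ 0.5573 -0.276 ]] [ 0.5573 -0.276 ]
[(np.float64(0.0), np.float64(0.0)), (np.float64(0.0), np.float64(0.0))]
t 23.18 p [ 0.5739 -0.2605  0.1556] rot [-177.56    0.2    12.34] F [-0.6  0.4  0.3] op 0.0449 g 0.0
shift [-0.0012  0.0069  0.0553] turn 0.023
```

Run:
```python
from h import *
c=cam('wrist','w6.png');h=cv2.cvtColor(c['img'],cv2.COLOR_BGR2HSV)
for v in range(150,260,8): print(v,[tuple(int(a) for a in h[v,u]) for u in range(280,372,8)])
```

```text
150 [(15, 117, 135), (15, 124, 113), (0, 25, 62), (174, 18, 70), (0, 11, 117), (175, 13, 115), (6, 11, 113), (175, 12, 123), (171, 14, 132), (0, 20, 65), (167, 25, 71), (16, 118, 134)]
158 [(16, 132, 106), (16, 125, 114), (158, 19, 54), (0, 17, 76), (175, 12, 133), (10, 17, 133), (8, 15, 132), (8, 15, 138), (173, 15, 135), (160, 22, 69), (173, 28, 72), (17, 113, 192)]
166 [(16, 121, 110), (16, 120, 115), (171, 28, 64), (0, 20, 76), (5, 12, 133), (0, 13, 133), (176, 15, 133), (5, 11, 137), (0, 10, 133), (0, 15, 70), (174, 18, 71), (16, 118, 138)]
174 [(16, 125, 110), (16, 124, 111), (6, 22, 57), (6, 17, 75), (18, 142, 117), (20, 153, 112), (18, 144, 108), (19, 143, 105), (0, 17, 136), (6, 18, 71), (173, 27, 76), (15, 123, 133)]
182 [(14, 123, 112), (16, 123, 114), (8, 19, 55), (170, 11, 69), (19, 155, 145), (20, 145, 144), (20, 152, 148), (20, 148, 146), (5, 12, 133), (150, 18, 69), (171, 23, 76), (16, 111, 133)]
190 [(14, 123, 112), (16, 123, 118), (174, 21, 61), (170, 14, 55), (19, 148, 146), (19, 148, 146), (20, 148, 150), (19, 146, 148), (7, 17, 137), (175, 21, 73), (174, 18, 71),
[... 803 characters left out ...]
, 20, 63), (12, 13, 96), (168, 10, 130), (176, 14, 130), (176, 9, 189), (173, 11, 186), (9, 18, 102), (168, 18, 70), (137, 25, 70), (16, 110, 194)]
238 [(15, 117, 116), (16, 115, 118), (170, 13, 61), (4, 12, 146), (173, 15, 132), (8, 18, 111), (171, 9, 188), (176, 11, 161), (165, 5, 209), (0, 21, 74), (0, 19, 105), (16, 109, 184)]
246 [(16, 124, 111), (15, 121, 112), (150, 8, 61), (175, 10, 147), (170, 12, 131), (4, 16, 111), (0, 8, 188), (171, 9, 195), (174, 6, 212), (132, 12, 106), (15, 86, 122), (14, 69, 48)]
254 [(14, 124, 113), (16, 112, 114), (0, 12, 62), (175, 11, 136), (0, 10, 132), (4, 16, 114), (176, 9, 188), (0, 9, 197), (174, 6, 214), (140, 15, 105), (14, 110, 125), (11, 57, 49)]
```

```bash
sed -i "s/(q\[...,0\]>=21)&(q\[...,0\]<=32)&(q\[...,2\]>60)/(q[...,0]>=17)\&(q[...,0]<=32)\&(q[...,2]>128)/" brass.py; python3 brass.py .5735 -.2652 .082
python3 - <<'E'
import numpy as np
E
```

```text
exp [327 198]
area 1218.0
((325.5, 197.0), (44.0, 29.0), 90.0)
[[ 0.5902 -0.2471]
 [ 0.5956 -0.2706]
 [ 0.5579 -0.2796]
 [ 0.5521 -0.2551]] [ 0.574  -0.2631]
[(np.float64(0.0241), np.float64(-77.1)), (np.float64(0.0387), np.float64(-166.6))]
```

```bash
python3 g.py 0.5735 -0.2622 0.0275 11.5
```

```text
t 23.28 p [ 0.5738 -0.2607  0.1557] rot [-177.57    0.2    12.26] F [-1.  -0.7 -0.1] op 0.0448 g 0.0
shift [-0.0002  0.0069  0.128 ] turn 0.013
```

play_rows --steps '[[[0,0.007,0.02,0.012],[0,0,0.03,0],[0,0,0.03,0],[0,0,0.025,0],[0,0,0.01,0]]]'

```text
time: 23.7
ee_pos: [0.572, -0.2622, 0.0365]
tcp_rot: [-177.4, 0.5, 11.5]
wrist_force: [-0.3, -0.5, -0.7]
opening: 0.0448
grasp_force: 0.0
```

play_rows --steps '[[[0,0,0.005,0],[0,0,0.004,0],[0,0,0,0],[0,0,0,0],[0,0,0,0]]]'

```text
time: 24.12
ee_pos: [0.5744, -0.2631, 0.0331]
tcp_rot: [-177.7, 0.1, 11.4]
wrist_force: [0.3, -0.1, 0.3]
opening: 0.0449
grasp_force: 0.0
```

```bash
python3 g.py 0.5735 -0.2622 0.0275 11.5
```

```text
t 24.12 p [ 0.5744 -0.2631  0.0331] rot [-1.7765e+02  1.3000e-01  1.1440e+01] F [ 0.3 -0.1  0.3] op 0.0449 g 0.0
shift [-0.0007 -0.0008  0.0056] turn -0.001
```

play_rows --steps '[[[0,-0.001,0.005,0],[0,0,0,0],[0,0,0,0],[0,0,0,0],[0,0,0,0]]]'

```text
time: 24.53
ee_pos: [0.5734, -0.2615, 0.0267]
tcp_rot: [-177.6, 0.2, 11.4]
wrist_force: [-0.4, 0.2, -0.2]
opening: 0.0449
grasp_force: 0.0
```

play_rows --steps '[[[0,0,0,0],[0,0,0,0],[0,0,0,0],[0,0,0,0],[0,0,0,0]]]' --gripper 0.0 --squeeze 60

```text
time: 24.95
ee_pos: [0.5737, -0.2616, 0.027]
tcp_rot: [-177.6, 0.2, 11.4]
wrist_force: [0.0, -0.4, 5.1]
opening: 0.0249
grasp_force: 59.7
```

play_rows --steps '[[[0,0,0,0],[0,0,0,0],[0,0,-0.015,0],[0,0,-0.03,0],[0,0,-0.03,0]]]'

```text
time: 25.37
ee_pos: [0.573, -0.2639, 0.1002]
tcp_rot: [-177.4, 0.4, 11.4]
wrist_force: [0.8, -0.3, -0.1]
opening: 0.0248
grasp_force: 59.1
```

play_rows --steps '[[[0,0,-0.03,0],[0,0,-0.02,0],[0,0,0,0],[0,0,0,0],[0,0,0,0]]]'

```text
time: 25.78
ee_pos: [0.5745, -0.2663, 0.1496]
tcp_rot: [-177.5, 0.3, 11.4]
wrist_force: [-0.3, 0.4, -1.6]
opening: 0.0249
grasp_force: 59.1
```

```bash
python3 g.py 0.5166 0.188 0.15 11.3
```

```text
t 25.78 p [ 0.5745 -0.2663  0.1496] rot [-177.49    0.34   11.44] F [-0.3  0.4 -1.6] op 0.0249 g 59.1
shift [ 0.0334 -0.4564  0.0194] turn 0.002
```

play_rows --steps '[[[0.0019,-0.0254,0,0],[0.0019,-0.0254,0,0],[0.0019,-0.0254,0,0],[0.0019,-0.0254,0,0],[0.0019,-0.0254,0,0]]]'

```text
time: 26.2
ee_pos: [0.5579, -0.139, 0.1545]
tcp_rot: [-177.5, 0.4, 11.4]
wrist_force: [0.8, 0.5, -1.5]
opening: 0.0249
grasp_force: 59.1
```

play_rows --steps '[[[0.0019,-0.0254,0,0],[0.0019,-0.0254,0,0],[0.0019,-0.0254,0,0],[0.0019,-0.0254,0,0],[0.0019,-0.0254,0,0]]]'

```text
time: 26.62
ee_pos: [0.542, -0.0128, 0.16]
tcp_rot: [-177.5, 0.4, 11.4]
wrist_force: [0.9, 1.1, -1.0]
opening: 0.0249
grasp_force: 59.1
```

play_rows --steps '[[[0.0019,-0.0254,0,0],[0.0019,-0.0254,0,0],[0.0019,-0.0254,0,0],[0.0019,-0.0254,0,0],[0.0019,-0.0254,0,0]]]'

```text
time: 27.03
ee_pos: [0.5262, 0.1133, 0.1653]
tcp_rot: [-177.6, 0.4, 11.4]
wrist_force: [0.1, -0.2, -2.0]
opening: 0.0247
grasp_force: 59.1
```

play_rows --steps '[[[0.0019,-0.0254,0,0],[0.0019,-0.0254,0,0],[0,-0.025,0,0],[0,0,0,0],[0,0,0,0]]]'

```text
time: 27.45
ee_pos: [0.5221, 0.1553, 0.1706]
tcp_rot: [-176.1, 0.3, 14.4]
wrist_force: [0.2, 0.0, -2.4]
opening: 0.0247
grasp_force: 59.3
```

```bash
python3 g.py 0.516 0.1897 -0.014 11.3; python3 brass.py .516 .188 .18|head -3
```

```text
t 27.45 p [0.5221 0.1553 0.1706] rot [-176.15    0.3    14.37] F [ 0.2  0.  -2.4] op 0.0247 g 59.3
shift [ 0.0036 -0.0224  0.1866] turn 0.054
exp [260 230]
area 217.0
((310.0, 277.0), (24.0, 18.0), 90.0)
```

Run:
```python
from h import *
o=bot.get_obs();print(o['q'].round(2),o['qd'].round(2),o['joint_efforts'].round(2))
```

```text
[ 14.27   4.02   5.94  92.22   3.84 179.94] [-0.65 -0.13  0.11 -0.01 -0.12 -0.08] [  0.81 -52.07  47.7    0.06   0.32  -0.  ]
```

play_rows --steps '[[[0.0008,-0.0045,0,0.01],[0.0008,-0.0045,0,0.01],[0.0008,-0.0045,0,0.01],[0.0008,-0.0045,0,0.01],[0.0008,-0.0045,0,0.012]]]'

```text
time: 27.92
ee_pos: [0.5266, 0.1544, 0.1731]
tcp_rot: [-175.1, 0.5, 13.5]
wrist_force: [0.9, -0.4, -1.7]
opening: 0.0245
grasp_force: 59.3
```

```bash
python3 - <<'E'
from h import *
o=bot.get_obs();print(o['q'].round(2),o['qd'].round(2),o['joint_efforts'].round(2))
E
python3 g.py 0.516 0.1897 -0.014 11.3
```

```text
[ 13.48   4.76   6.93  92.65   4.94 179.94] [-2.47  1.96  2.38  1.19  2.8  -0.05] [ 3.400e-01 -5.326e+01  4.739e+01  4.000e-02  2.400e-01  0.000e+00]
t 27.92 p [0.5266 0.1544 0.1731] rot [-175.06    0.47   13.54] F [ 0.9 -0.4 -1.7] op 0.0245 g 59.3
shift [-0.0005 -0.0206  0.1896] turn 0.039
```

play_rows --steps '[[[0,0,0,-0.118],[0,0,0,-0.118],[0,0,0,-0.118],[0,0,0,-0.118],[0,0,0,-0.118]]]'

```text
time: 28.33
ee_pos: [0.5266, 0.1545, 0.173]
tcp_rot: [-175.7, -2.4, 47.6]
wrist_force: [-0.1, -0.3, -2.0]
opening: 0.0249
grasp_force: 59.3
```

play_rows --steps '[[[0,0,0,-0.118],[0,0,0,-0.118],[0,0,0,-0.118],[0,0,0,-0.118],[0,0,0,-0.118]]]'

```text
time: 28.75
ee_pos: [0.5265, 0.1545, 0.1731]
tcp_rot: [-177.7, -4.4, 81.4]
wrist_force: [-0.3, -0.1, -2.3]
opening: 0.0247
grasp_force: 59.3
```

play_rows --steps '[[[0,0,0,-0.118],[0,0,0,-0.118],[0,0,0,-0.118],[0,0,0,0],[0,0,0,0]]]'

```text
time: 29.17
ee_pos: [0.5265, 0.1545, 0.173]
tcp_rot: [-179.3, -4.9, 101.2]
wrist_force: [-0.1, -0.1, -1.7]
opening: 0.0249
grasp_force: 59.3
```

```bash
python3 - <<'E'
from h import *
o=bot.get_obs();M=R.from_euler('xyz',o['tcp_rot'],degrees=True).as_matrix();print(o['q'].round(2),M[:,2].round(4))
p=np.array([.5166,.188,0]);z=M[:,2]; t=p+.042*z; print('TCP target xy',t[:2])
E
python3 g.py 0.516 0.1915 -0.012 101.3
```

```text
[13.5   4.75  6.91 92.64  4.92 92.26] [-0.0281  0.0815 -0.9963]
TCP target xy [0.51541932 0.19142404]
t 29.17 p [0.5265 0.1545 0.173 ] rot [-179.33   -4.9   101.19] F [-0.1 -0.1 -1.7] op 0.0249 g 59.3
shift [ 0.0224 -0.0009  0.1876] turn -0.002
```

play_rows --steps '[[[0.006,0,0.02,0],[0.006,0,0.03,0],[0.006,0,0.03,0],[0.004,-0.001,0.03,0],[0,0,0.03,0]]]'

```text
time: 29.58
ee_pos: [0.5169, 0.188, 0.0343]
tcp_rot: [-179.4, -4.9, 101.2]
wrist_force: [-0.1, -0.1, -2.1]
opening: 0.0248
grasp_force: 59.4
```

play_rows --steps '[[[0,0,0.02,0],[0,0,0.015,0],[0,0,0.006,0],[0,0,0,0],[0,0,0,0]]]'

```text
time: 30.0
ee_pos: [0.5164, 0.1907, -0.0047]
tcp_rot: [-179.4, -4.9, 101.3]
wrist_force: [-1.1, -0.7, -1.7]
opening: 0.025
grasp_force: 59.2
```

```bash
python3 g.py 0.5154 0.1914 -0.016 101.3
```

```text
t 30.0 p [ 0.5164  0.1907 -0.0047] rot [-179.37   -4.9   101.32] F [-1.1 -0.7 -1.7] op 0.025 g 59.2
shift [-0.0001 -0.0007  0.0113] turn 0.0
```

play_rows --steps '[[[0,-0.0007,0.006,0],[0,0,0.005,0],[0,0,0,0],[0,0,0,0],[0,0,0,0]]]'

```text
time: 30.42
ee_pos: [0.5152, 0.1914, -0.0161]
tcp_rot: [-179.4, -4.9, 101.4]
wrist_force: [-0.8, -0.6, -1.5]
opening: 0.0248
grasp_force: 59.2
```

play_rows --steps '[[[0,0,0,0],[0,0,0,0],[0,0,0,0],[0,0,0,0],[0,0,0,0]]]' --gripper 0.035

```text
time: 30.83
ee_pos: [0.5151, 0.1915, -0.0162]
tcp_rot: [-179.4, -4.9, 101.4]
wrist_force: [-0.6, -0.5, 0.5]
opening: 0.035
grasp_force: 0.0
```

play_rows --steps '[[[0,0,-0.01,0],[0,0,-0.03,0],[0,0,-0.03,0],[0,0,-0.03,0],[0,0,-0.03,0]]]'

```text
time: 31.25
ee_pos: [0.5185, 0.1806, 0.1154]
tcp_rot: [-179.4, -4.9, 101.4]
wrist_force: [1.7, -0.1, 0.0]
opening: 0.0348
grasp_force: 0.0
```

play_rows --steps '[[[-0.02,0,-0.03,0],[-0.03,0,0,0],[-0.03,0,0,0],[-0.03,0,0,0],[0,0,0,0]]]'

```text
time: 31.67
ee_pos: [0.5419, 0.067, 0.134]
tcp_rot: [-179.4, -4.8, 101.2]
wrist_force: [-1.1, -0.2, -0.5]
opening: 0.0351
grasp_force: 0.0
```

```bash
sed -i 's/(q\[...,2\]>128)/(q[...,2]>float(sys.argv[4]))/' brass.py; python3 brass.py .5166 .188 .031 60; python3 -c "
from h import *
print(bot.get_obs()['q'].round(1),bot.get_obs()['ee_pos'])"
```

```text
exp [320  56]
area 1441.5
((319.5, 60.0), (29.0, 52.0), 0.0)
[[0.5075 0.1617]
 [0.4995 0.2033]
 [0.5239 0.2082]
 [0.5326 0.1667]] [0.5159 0.185 ]
[(np.float64(0.0424), np.float64(100.8)), (np.float64(0.0249), np.float64(11.2))]
[ 4.5  4.8  2.7 89.1  4.8 83.1] [0.5415224  0.06880952 0.13416285]
```

```bash
python3 g.py 0.5173 -0.0629 0.08 101.2
python3 - <<'E'
from h import *
c=cam('wrist');h=cv2.cvtColor(c['img'],cv2.COLOR_BGR2HSV)
c2=cam('side');
for n,p in(('pin head',(.519,-.067,.012)),('collar',(.4314,.0666,.034))): print(n,proj(c,p).round(0),proj(c2,p).round(0))
h=cv2.cvtColor(c2['img'],cv2.COLOR_BGR2HSV)
# collar & pin in side view: grey blobs
for n,p,rr in(('pin',(.519,-.067,.027),16),('collar',(.4314,.0666,.017),18)):
    u=proj(c2,p).astype(int);m=np.zeros((400,640),np.uint8);q=h[u[1]-rr:u[1]+rr,u[0]-rr:u[0]+rr];m[u[1]-rr:u[1]+rr,u[0]-rr:u[0]+rr]=(q[...,1]<60)*255
    k=max(cv2.findContours(m,0,1)[0],key=cv2.contourArea);print(n,u,cv2.boundingRect(k),cv2.minEnclosingCircle(k))
E
```

```text
t 31.72 p [0.5415 0.0688 0.1342] rot [-179.36   -4.88  101.24] F [-0.2 -0.4 -0.6] op 0.0347 g 0.0
shift [-0.1286 -0.0489  0.0439] turn 0.001
pin head [277. 309.] [333. 218.]
collar [205. 176.] [338. 265.]
pin [333 212] (325, 202, 17, 26) ((333.5, 214.3800048828125), 12.630005836486816)
collar [337 271] (324, 256, 28, 32) ((337.6344909667969, 271.33624267578125), 16.02133560180664)
```

play_rows --steps '[[[-0.0257,-0.0098,0,0],[-0.0257,-0.0098,0,0],[-0.0257,-0.0098,0,0],[-0.0257,-0.0098,0,0],[-0.0257,-0.0098,0.02,0]]]' --gripper 0.05

```text
time: 32.23
ee_pos: [0.5196, -0.0629, 0.1069]
tcp_rot: [-179.7, -4.8, 101.6]
wrist_force: [1.1, 0.4, 0.7]
opening: 0.05
grasp_force: 0.0
```

play_rows --steps '[[[0,0,0.02,0],[0,0,0,0],[0,0,0,0],[0,0,0,0],[0,0,0,0]]]'

```text
time: 32.65
ee_pos: [0.5183, -0.0601, 0.085]
tcp_rot: [-179.5, -4.9, 101.5]
wrist_force: [-0.8, -0.2, -0.2]
opening: 0.0499
grasp_force: 0.0
```

```bash
python3 g.py 0.5173 -0.0629 -0.011 101.2
python3 - <<'E'
from h import *
c=cam('wrist');h=cv2.cvtColor(c['img'],cv2.COLOR_BGR2HSV)
u=proj(c,(.5188,-.0671,.054)).astype(int);print('exp top',u, proj(c,(.5188,-.0671,.012)))
for v in range(u[1]-24,u[1]+30,6): print(v,[tuple(int(a) for a in h[v,w])[1:] for w in range(u[0]-40,u[0]+44,8)])
E
```

```text
t 32.65 p [ 0.5183 -0.0601  0.085 ] rot [-179.46   -4.86  101.52] F [-0.8 -0.2 -0.2] op 0.0499 g 0.0
shift [-0.0107 -0.0006  0.0954] turn 0.006
exp top [319 224] [320.44226316 211.20418268]
200 [(107, 200), (112, 192), (113, 174), (91, 154), (9, 180), (11, 181), (9, 190), (9, 198), (113, 179), (114, 177), (115, 179)]
206 [(107, 196), (112, 189), (111, 179), (10, 195), (10, 183), (19, 122), (11, 181), (9, 192), (118, 121), (111, 181), (112, 178)]
212 [(120, 128), (110, 195), (107, 196), (11, 192), (13, 173), (20, 116), (32, 87), (15, 134), (121, 120), (112, 176), (113, 181)]
218 [(123, 131), (116, 136), (119, 133), (9, 197), (16, 127), (9, 197), (20, 126), (13, 137), (121, 116), (125, 114), (111, 181)]
224 [(118, 134), (119, 135), (121, 129), (121, 129), (10, 201), (10, 195), (11, 193), (13, 139), (115, 115), (115, 120), (119, 116)]
230 [(120, 136), (122, 130), (119, 131), (119, 135), (15, 183), (9, 198), (11, 192), (119, 131), (118, 132), (119, 122), (122, 109)]
236 [(116, 136), (115, 129), (125, 133), (118, 134), (115, 126), (35, 166), (119, 131), (123, 129), (118, 127), (116, 147), (114, 175)]
242 [(119, 129), (119, 133), (114, 134), (116, 130), (119, 131), (123, 131), (116, 130), (117, 129), (117, 129), (120, 115), (114, 168)]
248 [(117, 109), (120, 136), (122, 132), (116, 128), (112, 137), (120, 132), (118, 128), (117, 129), (120, 125), (114, 121), (120, 117)]
```

play_rows --steps '[[[-0.0107,-0.0006,0.01,0],[0,0,0.025,0],[0,0,0.025,0],[0,0,0.02,0],[0,0,0.012,0]]]'

```text
time: 33.12
ee_pos: [0.5153, -0.0641, -0.0119]
tcp_rot: [-179.2, -4.9, 101.4]
wrist_force: [0.6, -0.4, -0.9]
opening: 0.0503
grasp_force: 0.0
```

play_rows --steps '[[[0,0,0.004,0],[0,0,0,0],[0,0,0,0],[0,0,0,0],[0,0,0,0]]]'

```text
time: 33.53
ee_pos: [0.5172, -0.064, -0.0119]
tcp_rot: [-179.5, -4.9, 101.4]
wrist_force: [-0.4, 0.6, -0.1]
opening: 0.0499
grasp_force: 0.0
```

play_rows --steps '[[[0,0,0,0],[0,0,0,0],[0,0,0,0],[0,0,0,0],[0,0,0,0]]]' --gripper 0.0 --squeeze 40

```text
time: 33.95
ee_pos: [0.5167, -0.0638, -0.0126]
tcp_rot: [-179.4, -4.9, 101.4]
wrist_force: [-0.9, 0.1, 4.5]
opening: 0.0149
grasp_force: 39.0
```

play_rows --steps '[[[0,0,0,0],[0,0,0,0],[0,0,0,0],[0,0,0,0],[0,0,0,0]]]'

```text
time: 34.37
ee_pos: [0.5167, -0.0638, -0.0126]
tcp_rot: [-179.4, -4.9, 101.4]
wrist_force: [-0.1, -0.4, 5.9]
opening: 0.0147
grasp_force: 39.1
```

play_rows --steps '[[[0,0,-0.02,0],[0,0,-0.03,0],[0,0,-0.03,0],[0,0,-0.03,0],[0,0,0,0]]]'

```text
time: 34.78
ee_pos: [0.5215, -0.0734, 0.1019]
tcp_rot: [-179.7, -4.7, 101.4]
wrist_force: [0.0, -0.3, -1.4]
opening: 0.0142
grasp_force: 39.4
```

```bash
python3 g.py 0.5013 0.2601 0.11 101.3
```

```text
t 34.78 p [ 0.5215 -0.0734  0.1019] rot [-179.72   -4.74  101.44] F [ 0.  -0.3 -1.4] op 0.0142 g 39.4
shift [0.3304 0.0464 0.0191] turn 0.002
```

play_rows --steps '[[[0.0253,0.0036,0,0],[0.0253,0.0036,0,0],[0.0253,0.0036,0,0],[0.0253,0.0036,0,0],[0.0253,0.0036,0,0]]]'

```text
time: 35.2
ee_pos: [0.5114, 0.0554, 0.1061]
tcp_rot: [-179.3, -4.9, 101.4]
wrist_force: [0.1, -0.2, -1.7]
opening: 0.0147
grasp_force: 39.3
```

play_rows --steps '[[[0.0253,0.0036,0,0],[0.0253,0.0036,0,0],[0.0253,0.0036,0,0],[0.0253,0.0036,0,0],[0.0253,0.0036,0,0]]]'

```text
time: 35.62
ee_pos: [0.504, 0.1826, 0.1167]
tcp_rot: [-179.3, -4.9, 101.4]
wrist_force: [0.2, -0.1, -2.1]
opening: 0.0149
grasp_force: 39.3
```

play_rows --steps '[[[0.0253,0.0036,0,0],[0.0253,0.0036,0,0],[0.022,0.0036,0,0],[0,0,0.02,0],[0,0,0.02,0]]]'

```text
time: 36.03
ee_pos: [0.4999, 0.2594, 0.0834]
tcp_rot: [-179.4, -4.9, 101.5]
wrist_force: [0.0, -0.2, -2.5]
opening: 0.0149
grasp_force: 39.5
```

play_rows --steps '[[[0,0,0,0],[0,0,0,0],[0,0,0,0],[0,0,0,0],[0,0,0,0]]]'

```text
time: 36.45
ee_pos: [0.5005, 0.2578, 0.085]
tcp_rot: [-179.4, -4.9, 101.4]
wrist_force: [0.7, -0.3, -1.8]
opening: 0.0148
grasp_force: 39.3
```

```bash
python3 g.py 0.5007 0.2592 -0.0065 101.4;python3 -c "
from h import *
print(bot.get_obs()['q'].round(1))"
```

```text
t 36.45 p [0.5005 0.2578 0.085 ] rot [-179.45   -4.92  101.4 ] F [ 0.7 -0.3 -1.8] op 0.0148 g 39.3
shift [-0.0065  0.0014  0.0913] turn -0.0
[ 24.5   5.3  -2.2  81.9   4.9 103.1]
```

play_rows --steps '[[[-0.0065,0.0014,0.02,0],[0,0,0.025,0],[0,0,0.02,0],[0,0,0.015,0],[0,0,0.006,0]]]'

```text
time: 36.87
ee_pos: [0.4993, 0.2582, -0.0042]
tcp_rot: [-179.2, -4.9, 101.4]
wrist_force: [-0.2, -1.0, -1.5]
opening: 0.0147
grasp_force: 39.4
```

play_rows --steps '[[[0,0,0.003,0],[0,0,0.0015,0],[0,0,0,0],[0,0,0,0],[0,0,0,0]]]'

```text
time: 37.28
ee_pos: [0.5006, 0.2594, -0.0058]
tcp_rot: [-179.4, -4.9, 101.4]
wrist_force: [0.2, -0.1, -2.3]
opening: 0.0149
grasp_force: 39.4
```

```bash
python3 g.py 0.5007 0.2592 -0.0065 101.4
```

```text
t 37.28 p [ 0.5006  0.2594 -0.0058] rot [-179.44   -4.92  101.43] F [ 0.2 -0.1 -2.3] op 0.0149 g 39.4
shift [-0.0002  0.0001  0.0006] turn 0.001
```

play_rows --steps '[[[0,0,0.001,0],[0,0,0,0],[0,0,0,0],[0,0,0,0],[0,0,0,0]]]'

```text
time: 37.7
ee_pos: [0.5002, 0.2593, -0.0075]
tcp_rot: [-179.4, -4.9, 101.4]
wrist_force: [0.6, 0.5, 0.9]
opening: 0.0149
grasp_force: 39.6
```

play_rows --steps '[[[0,0,0,0],[0,0,0,0],[0,0,0,0],[0,0,0,0],[0,0,0,0]]]' --gripper 0.04

```text
time: 38.12
ee_pos: [0.4999, 0.2592, -0.0079]
tcp_rot: [-179.3, -4.9, 101.4]
wrist_force: [-0.4, -0.2, 0.5]
opening: 0.0398
grasp_force: 0.0
```

play_rows --steps '[[[0,0,-0.01,0],[0.002,0,-0.025,0],[0.002,0,-0.03,0],[0,0,-0.03,0],[0,0,-0.03,0]]]'

```text
time: 38.53
ee_pos: [0.5024, 0.2528, 0.1192]
tcp_rot: [-179.4, -4.9, 101.4]
wrist_force: [1.0, 0.6, -0.7]
opening: 0.04
grasp_force: 0.0
```

```bash
python3 - <<'E'
from h import *
o=bot.get_obs();M=R.from_euler('xyz',o['tcp_rot'],degrees=True).as_matrix();z=M[:,2];print('collar TCP',np.array([.4314,.0666,0])+.045*z)
c=cam('side');h=cv2.cvtColor(c['img'],cv2.COLOR_BGR2HSV)
p=(.5028,.2559)
for d in (.005,.059): print(proj(c,(*p,d)).round(1))
u=proj(c,(*p,.045)).astype(int)
for v in range(u[1]-22,u[1]+26,4): print(v,[tuple(int(a) for a in h[v,w])[1:] for w in range(u[0]-20,u[0]+24,4)])
E
python3 g.py 0.4303 0.0703 0.10 101.4
```

```text
collar TCP [ 0.43015326  0.07027134 -0.04483265]
[245.9 332.3]
[241.5 313.6]
296 [(3, 98), (12, 62), (5, 56), (12, 88), (3, 102), (2, 105), (5, 103), (6, 83), (124, 150), (128, 175), (130, 183)]
300 [(3, 98), (3, 101), (3, 95), (5, 104), (3, 102), (0, 101), (3, 97), (11, 67), (130, 141), (132, 172), (130, 176)]
304 [(5, 103), (2, 104), (7, 108), (5, 104), (0, 105), (10, 106), (3, 93), (3, 101), (125, 118), (131, 121), (127, 131)]
308 [(3, 102), (5, 101), (5, 105), (5, 106), (2, 107), (5, 101), (3, 100), (0, 98), (10, 104), (80, 115), (129, 121)]
312 [(2, 105), (7, 104), (2, 103), (5, 103), (5, 110), (12, 155), (9, 145), (2, 106), (7, 105), (3, 99), (5, 100)]
316 [(2, 106), (2, 103), (2, 103), (3, 79), (11, 115), (11, 162), (12, 150), (3, 101), (2, 107), (7, 104), (2, 103)]
320 [(2, 104), (7, 103), (0, 103), (7, 70), (12, 64), (10, 128), (8, 130), (4, 129), (3, 82), (3, 99), (2, 104)]
324 [(0, 99), (10, 103), (3, 101), (3, 83), (7, 71), (4, 118), (8, 136), (8, 131), (8, 154), (9, 88), (2, 107)]
328 [(3, 100), (5, 100), (3, 84), (3, 99), (10, 158), (9, 109), (11, 136), (10, 122), (11, 159), (5, 100), (3, 98)]
332 [(8, 101), (5, 101), (3, 96), (5, 94), (11, 157), (10, 146), (11, 145), (10, 158), (12, 155), (5, 101), (10, 100)]
336 [(0, 101), (3, 100), (3, 102), (5, 101), (10, 128), (8, 158), (8, 155), (12, 154), (10, 126), (6, 90), (0, 100)]
340 [(3, 101), (10, 103), (3, 96), (3, 102), (3, 99), (9, 119), (12, 130), (6, 127), (8, 98), (5, 104), (6, 81)]
t 38.58 p [0.5046 0.2534 0.1257] rot [-179.81   -5.    101.46] F [-1.1 -0.1  4.7] op 0.0397 g 0.0
shift [-0.1663 -0.1092  0.0117] turn 0.001
```

play_rows --steps '[[[-0.0208,-0.0137,0,0],[-0.0208,-0.0137,0,0],[-0.0208,-0.0137,0,0],[-0.0208,-0.0137,0,0],[-0.0208,-0.0137,0,0]]]' --gripper 0.07

```text
time: 39.0
ee_pos: [0.4555, 0.1368, 0.1094]
tcp_rot: [-179.4, -4.9, 101.4]
wrist_force: [-0.2, -0.6, 1.1]
opening: 0.0699
grasp_force: 0.0
```

play_rows --steps '[[[-0.0208,-0.0137,0,0],[-0.0208,-0.0137,0,0],[-0.0208,-0.0137,0.02,0],[0,0,0.02,0],[0,0,0,0]]]'

```text
time: 39.42
ee_pos: [0.4251, 0.0709, 0.0618]
tcp_rot: [-179.2, -4.9, 101.3]
wrist_force: [-0.5, -0.2, -0.2]
opening: 0.0698
grasp_force: 0.0
```

```bash
python3 g.py 0.4301 0.0703 -0.021 101.4;python3 - <<'E'
from h import *
c=cam('wrist');h=cv2.cvtColor(c['img'],cv2.COLOR_BGR2HSV)
u=proj(c,(.4314,.0666,.034));print(u)
x0,y0=int(u[0])-75,max(int(u[1])-75,0);q=h[y0:y0+150,x0:x0+150]
m=((q[...,1]<50)&(q[...,2]>95)).astype(np.uint8)*255;m=cv2.morphologyEx(m,cv2.MORPH_OPEN,np.ones((3,3)))
k=max(cv2.findContours(m,0,1)[0],key=cv2.contourArea);print(cv2.boundingRect(k),x0,y0)
(a,b),r=cv2.minEnclosingCircle(k);print(a+x0,b+y0,r,onz(c,a+x0,b+y0,.034)[:2])
cs,hi=cv2.findContours(m,cv2.RETR_CCOMP,1)
for k,H in zip(cs,hi[0]):
    if H[3]>=0 and cv2.contourArea(k)>100:
        (a,b),r=cv2.minEnclosingCircle(k);print('hole',a+x0,b+y0,r,onz(c,a+x0,b+y0,.034)[:2])
E
```

```text
t 39.42 p [0.4251 0.0709 0.0618] rot [-179.16   -4.91  101.29] F [-0.5 -0.2 -0.2] op 0.0698 g 0.0
shift [-0.0086  0.006   0.0823] turn -0.002
[328.84155131 223.92307498]
(42, 36, 69, 72) 253 148
328.83875274658203 219.7866973876953 36.11244201660156 [0.43078218 0.06956139]
hole 328.7264175415039 223.2735824584961 21.896915435791016 [0.43122327 0.06704962]
```

play_rows --steps '[[[-0.0086,0.006,0.012,0],[0,0,0.02,0],[0,0,0.02,0],[0,0,0.02,0],[0,0,0.01,0]]]'

```text
time: 39.88
ee_pos: [0.4322, 0.072, -0.019]
tcp_rot: [-179.3, -4.9, 101.5]
wrist_force: [-0.6, 0.7, 0.0]
opening: 0.0701
grasp_force: 0.0
```

play_rows --steps '[[[0,0,0,0],[0,0,0,0],[0,0,0,0],[0,0,0,0],[0,0,0,0]]]'

```text
time: 40.3
ee_pos: [0.433, 0.0714, -0.0172]
tcp_rot: [-179.4, -4.9, 101.4]
wrist_force: [-0.4, 0.2, 0.8]
opening: 0.0701
grasp_force: 0.0
```

play_rows --steps '[[[0,0,0,0],[0,0,0,0],[0,0,0,0],[0,0,0,0],[0,0,0,0]]]' --gripper 0.0 --squeeze 60

```text
time: 40.72
ee_pos: [0.4325, 0.0713, -0.0172]
tcp_rot: [-179.4, -4.9, 101.4]
wrist_force: [-3.8, -1.2, 10.1]
opening: 0.0482
grasp_force: 60.6
```

play_rows --steps '[[[0,0,0,0],[0,0,0,0],[0,0,0,0],[0,0,0,0],[0,0,0,0]]]'

```text
time: 41.13
ee_pos: [0.4325, 0.0713, -0.0172]
tcp_rot: [-179.4, -4.9, 101.4]
wrist_force: [-3.6, -1.2, 9.3]
opening: 0.0482
grasp_force: 60.6
```

play_rows --steps '[[[0,0,-0.02,0],[0,0,-0.03,0],[0,0,-0.03,0],[0,0,-0.03,0],[0,0,0,0]]]'

```text
time: 41.55
ee_pos: [0.4377, 0.0623, 0.0967]
tcp_rot: [-179.8, -4.8, 101.4]
wrist_force: [0.7, 0.0, -2.7]
opening: 0.0481
grasp_force: 63.5
```

```bash
python3 g.py 0.4879 0.3288 0.10 101.4
```

```text
t 41.55 p [0.4377 0.0623 0.0967] rot [-179.76   -4.84  101.44] F [ 0.7  0.  -2.7] op 0.0481 g 63.5
shift [0.2507 0.1021 0.0175] turn 0.001
```

play_rows --steps '[[[0.025,0.0102,0,0],[0.025,0.0102,0,0],[0.025,0.0102,0,0],[0.025,0.0102,0,0],[0.025,0.0102,0,0]]]'

```text
time: 41.97
ee_pos: [0.4604, 0.1957, 0.1006]
tcp_rot: [-179.3, -4.9, 101.4]
wrist_force: [0.9, -1.5, -3.5]
opening: 0.0479
grasp_force: 63.4
```

play_rows --steps '[[[0.025,0.0102,0,0],[0.025,0.0102,0,0],[0.025,0.0102,0,0],[0.025,0.0102,0,0],[0.025,0.0102,0,0]]]'

```text
time: 42.38
ee_pos: [0.4856, 0.328, 0.1104]
tcp_rot: [-179.3, -4.9, 101.4]
wrist_force: [0.2, -0.7, -4.0]
opening: 0.048
grasp_force: 63.4
```

play_rows --steps '[[[0,0,0,0],[0,0,0,0],[0,0,0,0],[0,0,0,0],[0,0,0,0]]]'

```text
time: 42.8
ee_pos: [0.4859, 0.326, 0.1113]
tcp_rot: [-179.3, -4.9, 101.4]
wrist_force: [-0.3, -0.3, -2.6]
opening: 0.048
grasp_force: 63.5
```

```bash
python3 g.py 0.488 0.3294 -0.002 101.4; python3 -c "
from h import *
print(bot.get_obs()['q'].round(1))"
```

```text
t 42.8 p [0.4859 0.326  0.1113] rot [-179.33   -4.89  101.37] F [-0.3 -0.3 -2.6] op 0.048 g 63.5
shift [-0.0068  0.004   0.1131] turn -0.001
[ 31.2   7.7   3.3  84.6   4.8 109.9]
```

play_rows --steps '[[[-0.0068,0.004,0.02,0],[0,0,0.025,0],[0,0,0.025,0],[0,0,0.01,0],[0,0,0,0]]]'

```text
time: 43.22
ee_pos: [0.4875, 0.3262, 0.0285]
tcp_rot: [-179.1, -4.8, 101.4]
wrist_force: [0.2, -0.1, -3.3]
opening: 0.0479
grasp_force: 63.4
```

play_rows --steps '[[[0,0,0,0],[0,0,0,0],[0,0,0,0],[0,0,0,0],[0,0,0,0]]]'

```text
time: 43.63
ee_pos: [0.4894, 0.3278, 0.0321]
tcp_rot: [-179.4, -4.9, 101.4]
wrist_force: [1.0, 0.0, -2.6]
opening: 0.048
grasp_force: 63.5
```

```bash
python3 g.py 0.488 0.3294 -0.002 101.4
python3 - <<'E'
from h import *
c=cam('wrist');h=cv2.cvtColor(c['img'],cv2.COLOR_BGR2HSV)
o=bot.get_obs();p=o['ee_pos']+[.0005,-.0044,0];top=p[2]+.0172+.034;u=proj(c,(p[0],p[1],top));print('exp collar',u,'post',proj(c,(.4888,.325,.034)))
x0,y0=int(u[0])-50,int(u[1])-50;q=h[y0:y0+100,x0:x0+100]
for v in range(0,100,6): print(v+y0,' '.join('%3d'%q[v,w,2] for w in range(0,100,5)))
print(x0)
E
```

```text
t 43.63 p [0.4894 0.3278 0.0321] rot [-179.43   -4.92  101.43] F [ 1.   0.  -2.6] op 0.048 g 63.5
shift [-0.0011 -0.0007  0.0341] turn 0.0
exp collar [318.65181634 268.75192472] post [318.86909119 232.53100994]
218 161 118 117 120 116 115 108 107 162 164 171 176 170 116  87  77  73  71  75  74
224 163 118 116 116 114 159 174 169 167 170 168 169 165 169 170 170 126  70  67  73
230 161 119 117 118 173 168 169 168 165 167 166 163 165 163 165 170 170 165  75  70
236 162 117 146 170 166 165 166 165 164 148 143 142 162 162 164 165 168 169 161  73
242  45 103 168 168 165 164 155 114 114 114  71  75  74  75  86 163 167 169 167 159
248  39 175 167 166 165 146 115 112 115 115  67  74  74  73  75  73 167 165 168 164
254  60 168 170 165 159  69 116 110 112 114 114  72  69  73  73  73 107 165 167 168
260  77 106 106 103  79  68  68 114 115 113 113  76  70  69  68 112 111 164 166 168
266  65 101 102 100  67  69  68  71 106 114 112  70  71  69 111 114 108 102 165 164
272  63 104 102 103  72  73  72  72  70  73  73  68  75  73  68 113 114 132 166 164
278  36 104 103 103 101  73  72  72  74  74  75  76  75  71  67  67  81 167 166 161
284  37 102 101 105 103  77  69  71  73  74  67  71  68  69  72  67  74 155 167 163
290  32 111 102 104 103 102  76  70  72  71  74  70  73  73  68  78 104  99 102 146
296 107 112 113 103 102 102 104 106  96  93  72  71  74  81 102 104 102 100 104  97
302 159 112 113 100 102 103  99 103 163 170 102 105 103 102  98  99  97 105  78  72
308 162 112 113  57  62 101 103  99  97 161 104 105 104 102 100  96  93  70  55  69
314 162 115 115  40  68 108 159 156 101 161  98 104 100  98 146  68  65 113  42  68
268
```

play_rows --steps '[[[-0.001,-0.0007,0.008,0],[0,0,0.008,0],[0,0,0.007,0],[0,0,0.005,0],[0,0,0.003,0]]]'

```text
time: 44.1
ee_pos: [0.4869, 0.3286, -0.0014]
tcp_rot: [-179.3, -4.9, 101.4]
wrist_force: [0.5, -0.4, -3.8]
opening: 0.048
grasp_force: 63.6
```

play_rows --steps '[[[0,0,0.002,0],[0,0,0,0],[0,0,0,0],[0,0,0,0],[0,0,0,0]]]'

```text
time: 44.52
ee_pos: [0.4878, 0.3292, -0.0014]
tcp_rot: [-179.4, -4.9, 101.4]
wrist_force: [-0.2, -1.3, -3.0]
opening: 0.048
grasp_force: 63.6
```

```bash
python3 g.py 0.488 0.3294 -0.0032 101.4
```

```text
t 44.52 p [ 0.4878  0.3292 -0.0014] rot [-179.39   -4.91  101.43] F [-0.2 -1.3 -3. ] op 0.048 g 63.6
shift [-0.      0.0002  0.0018] turn 0.0
```

play_rows --steps '[[[0,0,0.0015,0],[0,0,0,0],[0,0,0,0],[0,0,0,0],[0,0,0,0]]]'

```text
time: 44.93
ee_pos: [0.4878, 0.3294, -0.0031]
tcp_rot: [-179.4, -4.9, 101.4]
wrist_force: [1.6, 1.3, -1.1]
opening: 0.0478
grasp_force: 63.7
```

play_rows --steps '[[[0,0,0,0],[0,0,0,0],[0,0,0,0],[0,0,0,0],[0,0,0,0]]]' --gripper 0.068

```text
time: 45.35
ee_pos: [0.4875, 0.3292, -0.0033]
tcp_rot: [-179.4, -4.9, 101.4]
wrist_force: [0.6, 0.3, -0.6]
opening: 0.068
grasp_force: 0.0
```

play_rows --steps '[[[0,0,-0.01,0],[0,0,-0.03,0],[0,0,-0.03,0],[0,0,-0.03,0],[0,0,-0.03,0]]]'

```text
time: 45.77
ee_pos: [0.491, 0.3184, 0.1285]
tcp_rot: [-179.4, -4.9, 101.4]
wrist_force: [1.3, 0.4, 0.4]
opening: 0.0682
grasp_force: 0.0
```

play_rows --steps '[[[0,0,-0.03,0],[-0.03,-0.02,-0.02,0],[-0.03,-0.02,0,0],[-0.03,-0.02,0,0],[-0.03,-0.02,0,0]]]'

```text
time: 46.18
ee_pos: [0.4372, 0.1803, 0.1677]
tcp_rot: [-179.4, -4.9, 101.5]
wrist_force: [0.3, 0.0, -0.3]
opening: 0.0679
grasp_force: 0.0
```

play_rows --steps '[[[-0.03,-0.02,0,0],[-0.03,-0.02,0,0],[-0.03,-0.02,0,0],[-0.03,-0.02,0,0],[0,0,0,0]]]'

```text
time: 46.6
ee_pos: [0.3812, 0.0444, 0.1583]
tcp_rot: [-179.4, -4.8, 101.2]
wrist_force: [-0.4, -0.4, 0.2]
opening: 0.0679
grasp_force: 0.0
```

Run:
```python
from h import *
c=cam('top');h=cv2.cvtColor(c['img'],cv2.COLOR_BGR2HSV);H0=cv2.cvtColor(cv2.imread('pics/top0.png'),cv2.COLOR_BGR2HSV)
C=np.array([.547,.2648]);w=np.radians(11.3)
def T(p): d=p[:2]-C;return (np.array([[np.cos(w),np.sin(w)],[-np.sin(w),np.cos(w)]])@d).round(4)
d=cv2.absdiff(c['img'],cv2.imread('pics/top0.png')).max(2)
W=lambda x,y,z:(*(C+[x*np.cos(w)-y*np.sin(w),x*np.sin(w)+y*np.cos(w)]),z)
def f(n,p,z,r,mask):
    u=proj(c,(p[0],p[1],z)).astype(int);m=np.zeros((400,640),np.uint8);s=(slice(u[1]-r,u[1]+r),slice(u[0]-r,u[0]+r));m[s]=mask[s]*255
    cs=cv2.findContours(m,0,1)[0]
    if not cs: print(n,u,'none');return
    k=max(cs,key=cv2.contourArea);R_=cv2.minAreaRect(k);print(n,u,np.round(R_[0],1),np.round(R_[1],1),round(R_[2]),'caddy',T(onz(c,*R_[0],z)))
f('handle',W(.048,-.0475,0),.041,20,(h[...,2]<60)&(h[...,2]>0))
f('rod',W(.048,.025,0),.029,30,(h[...,1]<40)&(h[...,2]>165))
f('plug',W(-.045,-.07,0),.031,18,(h[...,1]>120))
f('pin',W(-.045,0,0),.017,16,(h[...,2]>150)&(h[...,1]<60))
f('collar',W(-.045,.07,0),.048,20,(h[...,2]>150)&(h[...,1]<60))
for n,(u,v) in dict(blank=(267,179),sq=(329,174),bar=(335,257)).items(): print(n,'mean diff',d[v-20:v+20,u-20:u+20].mean().round(1))
print(bot.get_obs()['ee_pos'],bot.get_obs()['time'],bot.get_obs()['grasp_force'])
```

```text
handle [184 174] [188.1 175.9] [13.8 27.4] 76 caddy [ 0.0442 -0.0538]
rod [152 183] [152.6 185.4] [ 3.9 44.1] 77 caddy [0.0438 0.0252]
plug [205 216] [206.2 217.2] [13.6 21.5] 77 caddy [-0.0464 -0.0712]
pin [174 224] [173.8 225.3] [17.  16.3] 45 caddy [-0.046   0.0013]
collar [134 231] [134.5 232. ] [23. 24.] 0 caddy [-0.0455  0.0709]
blank mean diff 7.1
sq mean diff 64.6
bar mean diff 20.6
[0.38239523 0.04618799 0.15840813] 46.65 0.0
```

```bash
python3 -c "
from workcell import bot
print(bot.job_done())"
```

```text
the job is handed in; nothing more can be done
None
```

I pushed the plug out onto the landing and put the drift, plug, pin and collar in their places in the tray, then handed the job in at about 47 s. The last top-camera check put all four within tolerance, but I didn't measure the look-alikes at the end (the arm was never sent to them), and no verdict came back.

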